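# Plug the bisque columns and roll them into the vee cradle for banding

## Task

Get the bisque columns ready for banding: swing the hold-down bar of the vee cradle right up, then, while the columns still lie in the rack, push a turning plug fully home into the socket of every column there (there are two or three). Then lay each plugged column on the lead-in board and let it roll under the raised bar into the vee, end to end along it, and once all lie settled in the vee swing the bar down so that it rests on them. Do not disturb the paint jars, dish, vase, brush pot and sponge around.

Things in the scene. Friction and masses are not known exactly. Their poses are not given: they have to be found in the camera images.
- column1: Off-white bisque clay cylinder, 44 mm diameter, 84 mm long, about 0.22 kg; it rolls. Two or three of the three are present (absent: None). Origin at its middle on the axis; x runs along it to the end with the socket, the other end is closed. It starts level in the rack, axis 34 mm above the table. With its plug it balances about 5 mm on the closed side of the middle; grip across the diameter there.
- mouth1 (a point): Centre of the open end face of column1, 42 mm along its x from its origin: mouth of a round blind socket, 26 mm diameter, 40 mm deep. None if the column is absent.
- column2: Off-white bisque clay cylinder, 44 mm diameter, 84 mm long, about 0.22 kg; it rolls. Two or three of the three are present (absent: None). Origin at its middle on the axis; x runs along it to the end with the socket, the other end is closed. It starts level in the rack, axis 34 mm above the table. With its plug it balances about 5 mm on the closed side of the middle; grip across the diameter there.
- mouth2 (a point): Centre of the open end face of column2, 42 mm along its x from its origin: mouth of a round blind socket, 26 mm diameter, 40 mm deep. None if the column is absent.
- column3: Off-white bisque clay cylinder, 44 mm diameter, 84 mm long, about 0.22 kg; it rolls. Two or three of the three are present (absent: None). Origin at its middle on the axis; x runs along it to the end with the socket, the other end is closed. It starts level in the rack, axis 34 mm above the table. With its plug it balances about 5 mm on the closed side of the middle; grip across the diameter there.
- mouth3 (a point): Centre of the open end face of column3, 42 mm along its x from its origin: mouth of a round blind socket, 26 mm diameter, 40 mm deep. None if the column is absent.
- plug1: Aluminium turning plug, 60 g: round stem 22 mm diameter, 38 mm long (last 7 mm tapered to 12 mm), square head 22 x 22 mm, 24 mm long. Three alike, always present; any fits any column, 2 mm loose all round. Origin on the axis at the shoulder between stem and head; x runs to the stem's tip. Lies level on the table, axis 11 mm up, and does not roll. Fully home, its shoulder meets the column's face.
- plug2: Aluminium turning plug, 60 g: round stem 22 mm diameter, 38 mm long (last 7 mm tapered to 12 mm), square head 22 x 22 mm, 24 mm long. Three alike, always present; any fits any column, 2 mm loose all round. Origin on the axis at the shoulder between stem and head; x runs to the stem's tip. Lies level on the table, axis 11 mm up, and does not roll. Fully home, its shoulder meets the column's face.
- plug3: Aluminium turning plug, 60 g: round stem 22 mm diameter, 38 mm long (last 7 mm tapered to 12 mm), square head 22 x 22 mm, 24 mm long. Three alike, always present; any fits any column, 2 mm loose all round. Origin on the axis at the shoulder between stem and head; x runs to the stem's tip. Lies level on the table, axis 11 mm up, and does not roll. Fully home, its shoulder meets the column's face.
- rack: Fixed wooden ware rack, 270 x 110 mm, base 8 mm thick. Origin on the table under its middle. Places at -90, 0, +90 mm along its x; in each a column lies along the rack's y on two rails, socket towards -y. A stop (40 mm high, 34 mm wide) stands up to 4 mm behind its closed end (+y) and backs it up when a plug is pushed in.
- cradle: Fixed wooden vee cradle. Origin on the table under the bottom line of a 90-degree vee along its y, open 185 mm to either side between end plates 30 mm high (room for three plugged columns end to end). Vee bottom 12 mm above the table, front edge at x = -20 mm, 32 mm high. A column settled in it has its axis at x = 0, 43 mm up. The lead-in board rises from the front edge towards -x, the robot's side.
- lead_in (a point): Point on the top face of the cradle's plywood lead-in board, at the cradle's x = -130 mm, y = 0, 49 mm up. The board slopes 9 degrees down to the vee, is 370 mm wide along y and ends at x = -175 mm in a lip 8 mm high. A column laid here along the cradle's y (its axis then 22 mm above this point) and let go rolls by itself under the raised bar into the vee.
- clamp_bar (a joint): Angle of the hold-down bar (rad): rubber-faced aluminium, 24 mm wide, across the whole vee on two arms hinged behind it. 0 fully down, 0.65 fully raised; rests on columns at about 0.045. Even raised it overhangs the vee, so columns cannot be put in from above. A stiff hinge keeps it where it is left; about 6 N at the handle lifts it, 2 N lowers it.
- bar_grip (a point): Middle of the bar's handle: a black round rod, 12 mm diameter, 112 mm long along the cradle's y, on thin posts 50 mm to either side of this point, 40 mm above the bar's top. It moves with the bar.
- bar_hinge (a point): Point on the bar's hinge axis, midway between the arms, 85 mm behind the vee, 68 mm above the table; the axis runs along the cradle's y. With the bar at 0 the handle's middle lies 85 mm in front of this point and 46 mm above it.
- jar1: Bystander: small paint jar, loose on the table; origin at the centre of its underside.
- jar2: Bystander: small paint jar, loose on the table; origin at the centre of its underside.
- dish: Bystander: white glazed dish, loose on the table; origin at the centre of its underside.
- budvase: Bystander: small bisque bud vase, loose on the table; origin at the centre of its underside.
- brushpot: Bystander: pot of brushes, loose on the table; origin at the centre of its underside.
- sponge: Bystander: yellow sponge, loose on the table; origin at the centre of its underside.
Mind the look-alikes: they are no part of the job. What is shaped like the plug1 but green is not meant. What is shaped like the column3 but brown is not meant.

How it is judged:
By the outcome, as a careful person would: the job done as asked, in the order asked, and still so for the second after the job is handed in, with the robot touching nothing.
Of column1, column2, column3 only 2 to 3 are there at a start; the rules pass over those that are not, and their reading is None.
At some moment in a run one of plug1, plug2, plug3 may be knocked a few centimetres aside while the robot is not near it.
It also fails if it takes over 210 s, if anything falls off the work surface, if the arm or the gripper's body presses on something with over 40 N, if the wrist force passes 120 N, or if a joint passes its speed limit or range.

## Robot

A 6-joint arm with a two-finger parallel gripper is mounted at the origin on the work surface. World frame = base frame: x ahead of the robot, y to its left, z up, the work surface at z = 0. Lengths are in m, angles in rad, forces in N, time in s.
With the tool pointing down it reaches from about 0.425 to 1.125 m from the base axis. Payload 14.9 kg.
Tool frame: the origin (TCP) lies at the very end of the fingers, on their centre line; the grasp point (between the pads) lies 19 mm behind it (arm.grip_depth is the distance from the TCP to the grasp point, in m); z points along the fingers, y is the direction in which the jaws open and shut (so a half turn about z gives the same grasp; the last joint's range is limited). The gripper opens to 91 mm and grips with 3 to 60 N. Pads are 32 mm wide; open, the fingers measure 118 mm over their backs; the gripper's body (76 mm by 178 mm) begins 60 mm behind the grasp point.
Start: joints at [-1.189, 0.379, 1.734, -0, 1.028, -0.033], TCP at [0.282, -0.641, 0.214] pointing down, gripper open.
Joint ranges: [-2.77, 2.77], [-0.74, 2.19], [0, 2.66], [-1.06, 4.2], [0.31, 2.87], [-3.08, 3.08]. Speed limits (rad/s): [1.89, 1.89, 2.39, 3.14, 3.14, 3.14].

## Interface

Orientations are given as [roll, pitch, yaw] about the fixed x, y, z axes, in that order (R = Rz(yaw) Ry(pitch) Rx(roll)).
In Python, from cell import arm gives the robot as it stands.
- The arm moves only by the tool play_rows, never from a script. Its argument "commands" is a list that holds one entry, the list of rows, each a list of 6 numbers: the shift along the tool's x, y, z in m, then the turn, a rotation vector about the tool's x, y, z in rad. A call has 1 to 8 rows; each row shifts and turns the commanded pose from where the row before left it, along the tool's axes as they then stand; what a row does not reach is not made up. A row lasts 1/12 s, in which the tool goes at most 41.7 mm and 7.16 degrees, less where a joint would pass 70% of its speed; a pose out of reach is approached as far as the arm can. A call is refused whole if a number of a shift passes 0.0417 or a number of a turn 0.125, either way. A call with a gripper value outside its range is refused whole. "fingers" is the gripper command: -1 is fully open, 1 is shut, values between are in proportion, set as the call begins (left out, the last holds). The fingers move at their own pace and stop on an object; "force" is the grip in N (left out, the last holds). Time passes only in rows, so rows that do not move let the fingers close. It gives the time, the measured TCP pose, the force and the opening at its end, in the units of the state.
- arm.read_state(): the state, without advancing time (a new reading comes with each control period).
- arm.camera(name): name is "side" or "top"; returns the picture (480x640x3 uint8, red, green, blue); there is no depth.
- arm.camera_info(name): a dict with "intrinsics" (3x3 intrinsics, pixels), "view" (4x4, takes a point from world to camera coordinates). Camera axes: x right, y up, looking along -z (the intrinsics and any distortion apply to the point x, -y, -z); pixel columns grow to the right and rows downward; lengths in m; the calibration is good to about 2 mm. A picture is of the moment at which its call begins. camera_info takes no time and is no camera call.
- arm.job_done(): hands the job in, once; it reports no verdict.
The state is a dict: "time": time; "q": joint angles; "joint_vel": joint speeds; "joint_efforts": joint torques, N m; "tool_pos": TCP position; "tool_rot": TCP orientation; "contact_force": force on the tool from outside, world axes, zero at the start; "moment": the same for the moment, N m; "gripper_width": finger opening in m.
Only numpy, scipy, OpenCV 4.12 (cv2) and the standard library are available. Lean on these libraries where they do the work, as an engineer would, in place of code of your own. Each camera call takes 0.05 s, during which the arm holds its last target. There are 200 camera calls.

## Working session

There is one attempt and no reset: what is moved stays moved. The work goes in short steps, Python scripts to look and compute and a tool call to move; the robot and the scene stay as the last step left them, time stands still between calls to the robot, and variables do not carry over. Pictures are saved under pics/ and viewed, about 12 in all and at most 16, crops included, and the job is handed in when it is done.

Besides the shell and the picture viewer there is one more tool, called after "Call:" as name([rows], argument=value, ...), one row to a line, values as JSON. play_rows: Moves the arm, as the interface text tells. Its arguments: {"type":"object","properties":{"commands":{"type":"array","items":{"type":"array","items":{"type":"array","items":{"type":"number"}}}},"fingers":{"type":"number"},"force":{"type":"number"}},"required":["commands"]}

```bash
ls; mkdir -p pics; python3 - <<'E'
from cell import arm
import cv2, numpy as np
s=arm.read_state(); print(s)
for n in("side","top"):
    im=arm.camera(n); cv2.imwrite(f"pics/{n}0.png",im[:,:,::-1]); i=arm.camera_info(n); print(n,i)
E
```

```text
pics
{'time': 0.0, 'q': array([-1.18933799e+00,  3.79399789e-01,  1.73480906e+00,  3.87205630e-05,
        1.02851654e+00, -3.33156858e-02]), 'joint_vel': array([ 0.00012627,  0.0001512 , -0.00227788,  0.00236505, -0.00076162,
        0.00031539]), 'joint_efforts': array([ 6.10216041e-03, -7.63721466e+01, -4.34367871e+01,  6.52491977e-02,
        4.25417523e-02, -1.64647399e-04]), 'tool_pos': array([ 0.28192515, -0.64025955,  0.21328039]), 'tool_rot': array([-3.14046165e+00, -7.08553488e-05,  4.14753978e-01]), 'contact_force': array([0.53390784, 0.4360236 , 0.36736531]), 'moment': array([-0.01121983, -0.01882446,  0.02274998]), 'gripper_width': 0.0910242310751877}
side {'intrinsics': array([[447.47700131,   0.        , 313.74050437],
       [  0.        , 447.47700131, 235.04627183],
       [  0.        ,   0.        ,   1.        ]]), 'view': array([[ 0.98443187, -0.1751472 ,  0.01474272, -0.54583935],
       [ 0.11394237,  0.69978392,  0.70520891, -0.17922425],
       [-0.13383209, -0.6925503 ,  0.70884628, -0.95406343],
       [ 0.        ,  0.        ,  0.        ,  1.        ]])}
top {'intrinsics': array([[556.53083865,   0.        , 321.40596224],
       [  0.        , 556.53083865, 243.56464855],
       [  0.        ,   0.        ,   1.        ]]), 'view': array([[ 0.0062284 , -0.9999313 ,  0.00993015,  0.08127646],
       [ 0.9815358 ,  0.0080117 ,  0.19111066, -0.59441064],
       [-0.19117709,  0.00855648,  0.98151827, -1.08399116],
       [ 0.        ,  0.        ,  0.        ,  1.        ]])}
```

View pics/top0.png

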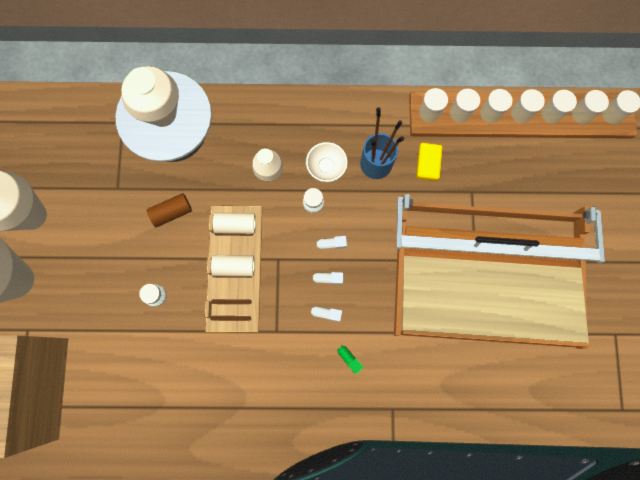

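View pics/side0.png

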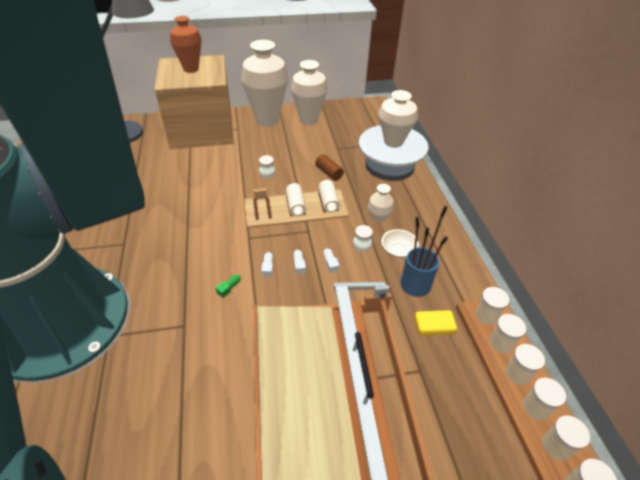

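```bash
cat > h.py <<'E'
from cell import arm
import cv2, numpy as np
I={n:arm.camera_info(n) for n in("side","top")}
def ray(n,u,v):
    K,V=I[n]["intrinsics"],I[n]["view"]; R,t=V[:3,:3],V[:3,3]
    d=np.linalg.inv(K)@[u,v,1]; d=R.T@(d*[1,-1,-1]); return -R.T@t,d
def onz(n,u,v,z):
    o,d=ray(n,u,v); return o+d*(z-o[2])/d[2]
def tri(p,q):  # p in top, q in side
    a,d=ray("top",*p); b,e=ray("side",*q)
    s=np.linalg.lstsq(np.c_[d,-e],b-a,rcond=None)[0]; P,Q=a+s[0]*d,b+s[1]*e
    return (P+Q)/2,np.linalg.norm(P-Q)
def w2p(n,P):
    K,V=I[n]["intrinsics"],I[n]["view"]; c=V[:3,:3]@P+V[:3,3]; c=K@(c*[1,-1,-1]); return c[:2]/c[2]
def snap(n,name=None):
    im=arm.camera(n)[:,:,::-1].copy()
    if name: cv2.imwrite(f"pics/{name}.png",im)
    return im
def blobs(im,lo,hi,roi,amin=30):  # hsv mask in roi u0,v0,u1,v1
    m=cv2.inRange(cv2.cvtColor(im,cv2.COLOR_BGR2HSV),np.array(lo),np.array(hi))
    k=np.zeros_like(m); u0,v0,u1,v1=roi; k[v0:v1,u0:u1]=m[v0:v1,u0:u1]
    cs=cv2.findContours(k,cv2.RETR_EXTERNAL,cv2.CHAIN_APPROX_NONE)[0]
    return [c for c in cs if cv2.contourArea(c)>=amin]
E
python3 - <<'E'
from h import *
t=cv2.imread("pics/top0.png"); s=cv2.imread("pics/side0.png")
np.set_printoptions(precision=4,suppress=True)
def box(c): return cv2.boxPoints(cv2.minAreaRect(c))
for nm,roi,z,lo,hi in (("col",(205,205,262,335),.034,(0,0,170),(60,90,255)),("plug",(300,225,360,330),.011,(0,0,130),(180,60,255))):
    for c in blobs(t,lo,hi,roi):
        (cx,cy),(w,h),a=cv2.minAreaRect(c); b=box(c)
        e=sorted([tuple((b[i]+b[(i+1)%4])/2) for i in range(4)],key=lambda p:p[0]); L,Rr=e[0],e[-1]
        print(nm,(cx,cy),(w,h),a,"c",onz("top",cx,cy,z),"L",onz("top",*L,z)[:2],"R",onz("top",*Rr,z)[:2])
for c in blobs(t,(0,0,0),(180,255,50),(470,230,545,255),20): print("handle top",cv2.minAreaRect(c),cv2.boundingRect(c))
for c in blobs(s,(0,0,0),(180,255,50),(345,325,380,410),20): print("handle side",cv2.minAreaRect(c),cv2.boundingRect(c))
print("rack corners",[onz("top",*p,.008)[:2] for p in((210,206),(262,206),(259,332),(206,331))])
print("cradle front corners",[onz("top",*p,.05)[:2] for p in((398,335),(587,346))])
a=np.hstack([cv2.resize(t[200:340,200:360],None,fx=2.5,fy=2.5,interpolation=2),cv2.resize(t[190:330,465:625],None,fx=2.5,fy=2.5,interpolation=2)])
b=np.zeros_like(a); x=cv2.resize(s[170:280,235:395],None,fx=2.5,fy=2.5,interpolation=2); b[:x.shape[0],:400]=x
x=cv2.resize(s[280:420,310:410],None,fx=2.5,fy=2.5,interpolation=2);b[:350,400:650]=x
cv2.imwrite("pics/c0.png",np.vstack([a,b])[:600])
E
```

```text
col (232.5, 265.0) (20.0, 43.0) 90.0 c [0.5515 0.2694 0.034 ] L [0.5512 0.3139] R [0.5518 0.2249]
col (233.5, 223.0) (20.0, 43.0) 90.0 c [0.6408 0.2706 0.034 ] L [0.6405 0.3157] R [0.6412 0.2254]
plug (325.9230651855469, 312.8846130371094) (30.398000717163086, 11.570852279663086) 11.309932708740234 c [0.4557 0.0748 0.011 ] L [0.4616 0.1059] R [0.4497 0.0438]
plug (327.5, 277.5) (11.0, 29.0) 90.0 c [0.5299 0.0718 0.011 ] L [0.5297 0.1024] R [0.5302 0.0412]
plug (331.4707946777344, 241.97386169433594) (11.537764549255371, 29.34364128112793) 86.8201675415039 c [0.6064 0.0637 0.011 ] L [0.6044 0.0949] R [0.6084 0.0324]
handle top ((506.9522399902344, 241.14462280273438), (62.19995880126953, 4.580044746398926), 4.23639440536499) (476, 237, 63, 9)
handle side ((364.3191223144531, 368.5375671386719), (56.49417495727539, 3.953484535217285), 78.27488708496094) (357, 341, 15, 56)
rack corners [array([0.6842, 0.3267]), array([0.6852, 0.2143]), array([0.4155, 0.2133]), array([0.4168, 0.3231])]
cradle front corners [array([ 0.41 , -0.069]), array([ 0.3907, -0.4472])]
```

View pics/c0.png

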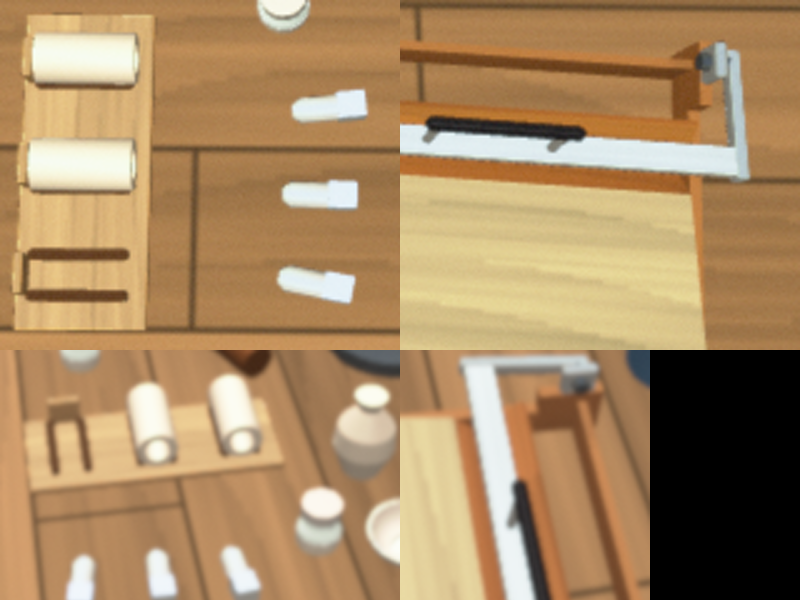

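```bash
python3 - <<'E'
from h import *
np.set_printoptions(precision=4,suppress=True)
t=cv2.imread("pics/top0.png"); s=cv2.imread("pics/side0.png")
print("cam",ray("top",0,0)[0],ray("side",0,0)[0])
print("handle",tri((506.95,241.14),(364.3,368.5)))
print("ends",tri((476.5,238.8),(358,341.5)),tri((538,243.6),(370.3,395.5)))
for p in((297.8,210),(331,206)): print("mouth side",onz("side",*p,.034))
# cradle board edges: seam board/front edge of vee and rim at front lip
for c in blobs(t,(15,40,120),(35,140,255),(400,245,590,345),2000):
    b=cv2.boxPoints(cv2.minAreaRect(c)); print("board",b,[onz("top",*p,.04)[:2] for p in b])
# column edges subpixel: gradient profile along x at u=225..240
g=cv2.cvtColor(t,cv2.COLOR_BGR2GRAY).astype(float)
for v0,v1 in((205,243),(248,285)): print(g[v0:v1,222:240].mean(1).astype(int))
for v in (224,266): print(g[v-3:v+4,203:265].mean(0).astype(int))
# bar white mask
for c in blobs(t,(90,0,150),(130,40,255),(396,190,610,265),100): print("bar",cv2.boundingRect(c),cv2.minAreaRect(c))
E
```

```text
cam [0.3757 0.0953 1.1767] [ 0.4301 -0.6309  0.8107]
handle (array([ 0.5909, -0.2773,  0.1116]), np.float64(4.3888755442325155e-05))
ends (array([ 0.5958, -0.2199,  0.1038]), np.float64(0.0017756398473243533)) (array([ 0.5843, -0.332 ,  0.1266]), np.float64(0.0014173493210994541))
mouth side [0.552  0.2247 0.034 ]
mouth side [0.6402 0.2264 0.034 ]
board [[398.2258 329.7453]
 [403.2659 255.0609]
 [593.9984 267.9324]
 [588.9584 342.6168]] [array([ 0.4208, -0.0711]), array([ 0.5742, -0.0847]), array([ 0.5502, -0.4802]), array([ 0.3976, -0.4566])]
[130 180 188 188 188 188 187 182 191 220 232 239 243 246 247 248 248 248
 248 247 246 244 241 237 230 219 204 172 114  84 120 179 187 187 187 188
 187 188]
[186 186 187 187 186 187 185 180 203 222 233 240 244 245 247 247 248 248
 248 247 246 245 242 238 231 220 205 168 105 122 178 186 187 187 187 187
 187]
[137 135 136 136 137 149 187 183 177 178 242 245 245 245 246 245 246 245
 246 246 245 246 246 246 246 246 246 246 246 246 246 246 246 246 246 247
 247 247 247 247 247 247 247 247 247 247 247 247 247 244 219 235 186 177
 178 184 184 169 130 140 143 143]
[127 127 127 143 186 184 178 173 227 245 246 247 247 247 247 247 247 247
 247 247 247 247 247 247 247 247 247 247 247 247 247 247 247 247 247 247
 247 247 247 247 247 247 247 247 248 247 247 247 243 203 236 177 185 190
 192 192 174 119 129 132 132 133]
bar (398, 197, 206, 64) ((501.0, 228.49998474121094), (207.72215270996094, 49.62565612792969), 3.7946722507476807)
```

Call:
play_rows([
  [[0,0,0,0,0,-0.12],[0,0,0,0,0,-0.12],[0,0,0,0,0,-0.12],[0,0,0,0,0,-0.12],[0,0,0,0,0,-0.12],[0,0,0,0,0,-0.12],[0,0,0,0,0,-0.12],[0,0,0,0,0,-0.12]],
], fingers=-0.2, force=40)

```text
time: 0.77
tool_pos: [0.282, -0.6404, 0.2135]
tool_rot: [-3.141, -0.001, 1.381]
contact_force: [0.5, -1.0, -0.3]
gripper_width: 0.0545
```

Call:
play_rows([
  [[0,0,0,0,0,-0.07],[0,0,0,0,0,-0.066],[0.0239,0.0179,0,0,0,0],[0.0239,0.0179,0,0,0,0],[0.0239,0.0179,0,0,0,0],[0.0239,0.0179,0,0,0,0],[0.0239,0.0179,0,0,0,0],[0.0239,0.0179,0,0,0,0]],
])

```text
time: 1.43
tool_pos: [0.3985, -0.5026, 0.2136]
tool_rot: [-3.141, -0.0, 1.511]
contact_force: [-0.6, 0.3, 0.7]
gripper_width: 0.0546
```

Call:
play_rows([
  [[0.0239,0.0179,0,0,0,0],[0.0239,0.0179,0,0,0,0],[0.0239,0.0179,0,0,0,0],[0.0239,0.0179,0,0,0,0],[0.0239,0.0179,0,0,0,0],[0.0239,0.0179,0,0,0,0],[0.0239,0.0179,0,0,0,0],[0.0239,0.0179,0,0,0,0]],
])

```text
time: 2.1
tool_pos: [0.5529, -0.3203, 0.2137]
tool_rot: [-3.141, -0.0, 1.511]
contact_force: [-0.1, -0.1, -0.4]
gripper_width: 0.0547
```

Call:
play_rows([
  [[0.0239,0.0179,0,0,0,0],[0.0239,0.0179,0,0,0,0],[0,0,0,0,0,0]],
])

```text
time: 2.35
tool_pos: [0.5932, -0.2728, 0.2137]
tool_rot: [3.141, -0.001, 1.513]
contact_force: [0.4, 0.2, -0.8]
gripper_width: 0.0548
```

Call:
play_rows([
  [[-0.004,-0.0025,0.02,0,0,0],[0,0,0.02,0,0,0],[0,0,0.02,0,0,0],[0,0,0.02,0,0,0],[0,0,0.02,0,0,0],[0,0,0.018,0,0,0],[0,0,0,0,0,0]],
])

```text
time: 2.93
tool_pos: [0.586, -0.2792, 0.0923]
tool_rot: [-3.137, -0.002, 1.511]
contact_force: [-0.7, 0.1, 0.1]
gripper_width: 0.0546
```

Call:
play_rows([
  [[0,0,0,0,0,0],[0,0,0,0,0,0],[0,0,0,0,0,0],[0,0,0,0,0,0],[0,0,0,0,0,0],[0,0,0,0,0,0],[0,0,0,0,0,0],[0,0,0,0,0,0]],
], fingers=1)

```text
time: 3.6
tool_pos: [0.5875, -0.2799, 0.096]
tool_rot: [-3.14, -0.0, 1.511]
contact_force: [-5.8, -0.6, 5.5]
gripper_width: 0.0115
```

```bash
python3 - <<'E'
from h import *
t=snap("top");s=snap("side")
cv2.imwrite("pics/c1.png",np.hstack([cv2.resize(t[170:350,390:620],None,fx=1.7,fy=1.7),cv2.resize(s[220:440,260:460],(400,306))[:306]]))
print(arm.read_state())
E
```

```text
{'time': 3.7, 'q': array([-4.80324661e-01,  4.57153364e-01,  1.87719672e+00, -6.32167777e-04,
        8.08716608e-01, -4.19995825e-01]), 'joint_vel': array([ 0.00165284,  0.00034068, -0.00092324,  0.00018271, -0.00090945,
       -0.00092766]), 'joint_efforts': array([ 2.01624110e+00, -7.27367091e+01, -3.73239934e+01,  6.21103942e-01,
       -1.26120966e+00, -8.87003902e-03]), 'tool_pos': array([ 0.58746362, -0.27994807,  0.09607884]), 'tool_rot': array([-3.14006043e+00, -1.84108613e-04,  1.51090415e+00]), 'contact_force': array([-6.35096986, -0.44345597,  6.08172646]), 'moment': array([-0.11845225,  0.9634486 ,  0.00529415]), 'gripper_width': 0.01104217295431501}
```

View pics/c1.png

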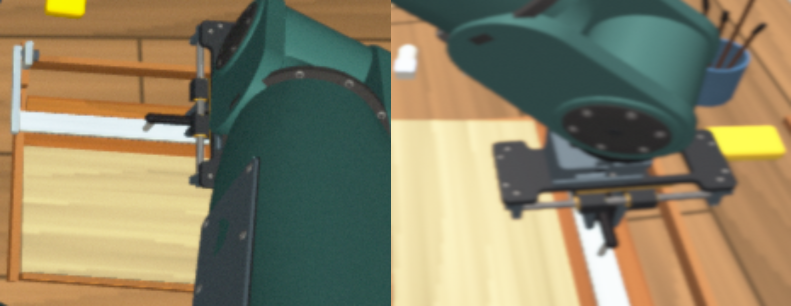

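Call:
play_rows([
  [[0,0.002,-0.0034,0,0,0],[0,0.002,-0.0033,0,0,0],[0,0.0023,-0.0032,0,0,0],[0,0.0023,-0.0032,0,0,0],[0,0.0025,-0.003,0,0,0],[0,0.0025,-0.003,0,0,0],[0,0.0027,-0.0028,0,0,0],[0,0.0028,-0.0027,0,0,0]],
])

```text
time: 4.37
tool_pos: [0.608, -0.2812, 0.12]
tool_rot: [3.14, 0.0, 1.511]
contact_force: [10.2, -5.8, -24.9]
gripper_width: 0.011
```

Call:
play_rows([
  [[0,0.003,-0.0026,0,0,0],[0,0.003,-0.0026,0,0,0],[0,0.0032,-0.0023,0,0,0],[0,0.0031,-0.0023,0,0,0],[0,0.0033,-0.002,0,0,0],[0,0.0034,-0.002,0,0,0],[0,0.0035,-0.0018,0,0,0],[0,0.0035,-0.0018,0,0,0]],
])

```text
time: 5.03
tool_pos: [0.6275, -0.2821, 0.1333]
tool_rot: [-3.128, -0.002, 1.512]
contact_force: [-35.9, -18.2, -34.7]
gripper_width: 0.0112
```

Call:
play_rows([
  [[0,0.001,-0.001,0,0,0],[0,0,0,0,0,0],[0,0,0,0,0,0]],
])

```text
time: 5.28
tool_pos: [0.6273, -0.2821, 0.1333]
tool_rot: [-3.127, -0.002, 1.511]
contact_force: [-24.6, -15.8, -35.6]
gripper_width: 0.011
```

Call:
play_rows([
  [[0,-0.0015,0.0015,0,0,0],[0,-0.001,0.001,0,0,0],[0,0,0,0,0,0]],
])

```text
time: 5.53
tool_pos: [0.6274, -0.2822, 0.1332]
tool_rot: [-3.132, -0.002, 1.511]
contact_force: [-16.2, -10.2, -22.3]
gripper_width: 0.011
```

Call:
play_rows([
  [[0,0,0,0,0,0],[0,0,0,0,0,0],[0,0,0,0,0,0],[0,0,0,0,0,0],[0,0,0,0,0,0]],
], fingers=-0.2)

```text
time: 5.95
tool_pos: [0.6325, -0.2826, 0.1373]
tool_rot: [3.14, 0.0, 1.511]
contact_force: [0.2, 0.6, -0.5]
gripper_width: 0.0413
```

Call:
play_rows([
  [[0,0,-0.02,0,0,0],[0,0,-0.02,0,0,0],[0,0,-0.03,0,0,0],[0,0,-0.03,0,0,0],[0.04,0,0,0,0,0],[0.04,0,0,0,0,0],[0.04,0,0,0,0,0],[0.04,0,0,0,0,0]],
])

```text
time: 6.62
tool_pos: [0.6415, -0.1212, 0.2372]
tool_rot: [3.14, 0.0, 1.51]
contact_force: [0.6, 0.0, -1.0]
gripper_width: 0.0549
```

Call:
play_rows([
  [[0.04,-0.01,0,0,0,0],[0.04,-0.01,0,0,0,0],[0.04,-0.01,0,0,0,0],[0.04,-0.01,0,0,0,0],[0.04,-0.01,0,0,0,0],[0.04,-0.01,0,0,0,0],[0.04,-0.01,0,0,0,0],[0,0,0,0,0,0]],
])

```text
time: 7.28
tool_pos: [0.5871, 0.1665, 0.2371]
tool_rot: [3.141, -0.001, 1.515]
contact_force: [0.1, 0.4, -0.3]
gripper_width: 0.0548
```

```bash
python3 - <<'E'
from h import *
t=snap("top","t2");s=snap("side","s2")
cv2.imwrite("pics/c2.png",np.hstack([cv2.resize(t[170:350,390:620],None,fx=1.7,fy=1.7),cv2.resize(s[220:440,260:460],(400,306))[:306]]))
for c in blobs(t,(0,0,0),(180,255,50),(470,200,545,265),20): print("handle top",cv2.minAreaRect(c),cv2.boundingRect(c))
for c in blobs(s,(0,0,0),(180,255,50),(340,320,400,420),20): print("handle side",cv2.minAreaRect(c),cv2.boundingRect(c))
E
```

```text
handle top ((512.522216796875, 216.6681365966797), (63.25957107543945, 4.722848892211914), 3.8140745162963867) (481, 213, 64, 9)
handle side ((389.70098876953125, 352.7040100097656), (65.24732971191406, 4.638436317443848), 75.67728424072266) (381, 321, 19, 64)
```

View pics/c2.png

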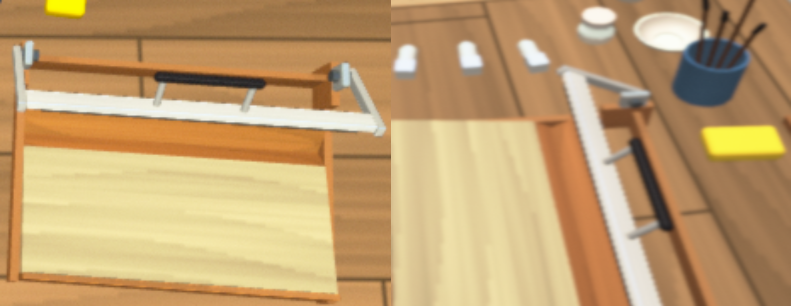

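```bash
cat > m.py <<'E'
from h import *
np.set_printoptions(precision=4,suppress=True)
def plugs(t,roi=(270,215,420,335)):
    out=[]
    for c in blobs(t,(0,0,130),(180,60,255),roi,150):
        m=np.zeros(t.shape[:2],np.uint8); cv2.drawContours(m,[c],-1,255,-1)
        v,u=np.nonzero(m); W=np.array([onz("top",a,b,.011)[:2] for a,b in zip(u,v)])
        mu=W.mean(0); d=np.linalg.eigh(np.cov((W-mu).T))[1][:,1]; d*=np.sign(d[1]); p=(W-mu)@d
        print("plug px",u.mean().round(1),v.mean().round(1),"mid",mu+d*(p.max()+p.min())/2,"ang deg",np.degrees(np.arctan2(d[1],d[0])).round(1),"len",p.max()-p.min(),"tip",mu+d*p.max(),"end",mu+d*p.min())
E
python3 - <<'E'
from m import *
t=cv2.imread("pics/t2.png"); s=cv2.imread("pics/s2.png")
for c in blobs(s,(0,0,0),(180,255,60),(372,300,402,420),20): print(cv2.minAreaRect(c),cv2.boundingRect(c))
P,e=tri((512.5,216.7),(389.2,352.7)); print(P,e)
print(np.arctan2(P[2]-.068,(.591+.0848-P[0]))-np.arctan2(46,85))
plugs(t); plugs(cv2.imread("pics/top0.png"),(300,225,360,330))
E
```

```text
((389.8008728027344, 352.67852783203125), (67.18517303466797, 5.33935546875), 75.67728424072266) (380, 320, 21, 66)
[ 0.63   -0.2767  0.1513] 0.0007735869269345053
0.5724322265004369
plug px 337.5 241.8 mid [0.6069 0.0516] ang deg 94.3 len 0.03887726473261355 tip [0.6054 0.071 ] end [0.6084 0.0323]
plug px 407.9 226.8 mid [ 0.6412 -0.1003] ang deg 61.1 len 0.056968379514157404 tip [ 0.6549 -0.0753] end [ 0.6274 -0.1252]
plug px 326.7 313.2 mid [0.4554 0.0749] ang deg 80.3 len 0.06335471310544606 tip [0.4607 0.1061] end [0.4501 0.0436]
plug px 328.5 277.5 mid [0.53   0.0718] ang deg 90.3 len 0.06127123157553664 tip [0.5298 0.1024] end [0.5301 0.0412]
plug px 332.3 242.4 mid [0.6052 0.0636] ang deg 97.0 len 0.06335597560832572 tip [0.6013 0.095 ] end [0.6091 0.0321]
```

```bash
python3 - <<'E'
from m import *
t=cv2.imread("pics/t2.png")
for p in((405,202),(600,215),(502.5,208.5)): print(onz("top",*p,.068))
cv2.imwrite("pics/c3.png",np.hstack([cv2.resize(t[185:255,390:440],(400,560),interpolation=2),cv2.resize(t[195:265,575:625],(400,560),interpolation=2)]))
E
```

```text
[ 0.6804 -0.0863  0.068 ]
[ 0.6563 -0.4881  0.068 ]
[ 0.6684 -0.2873  0.068 ]
```

View pics/c3.png

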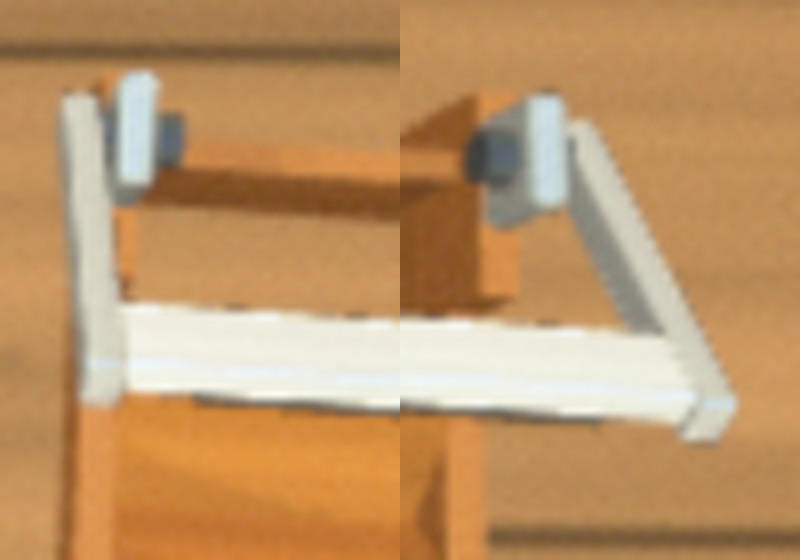

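Call:
play_rows([
  [[-0.02,-0.0095,0.023,0,0,-0.058],[-0.02,-0.0095,0.023,0,0,0],[-0.02,-0.0095,0.023,0,0,0],[-0.02,-0.0095,0.023,0,0,0],[-0.02,-0.0095,0.023,0,0,0],[-0.0205,-0.0095,0.022,0,0,0],[0,0,0,0,0,0]],
])

```text
time: 7.97
tool_pos: [0.5261, 0.0374, 0.0958]
tool_rot: [-3.136, 0.001, 1.566]
contact_force: [-1.5, 0.1, -0.7]
gripper_width: 0.0544
```

```bash
python3 - <<'E'
from m import *
s=snap("side"); t=snap("top")
cv2.imwrite("pics/c4.png",np.hstack([cv2.resize(t[180:380,180:450],(540,400)),cv2.resize(s[200:320,210:390],(600,400))[:, :260*1]]) if 0 else cv2.resize(s[170:320,190:400],None,fx=3,fy=3))
print(arm.read_state()["tool_pos"],arm.read_state()["tool_rot"])
plugs(t)
E
```

```text
[0.5297 0.0396 0.0992] [-3.1406  0.      1.5662]
plug px 408.2 226.8 mid [ 0.6417 -0.1003] ang deg 58.4 len 0.05765365822455099 tip [ 0.6568 -0.0757] end [ 0.6266 -0.1248]
```

View pics/c4.png

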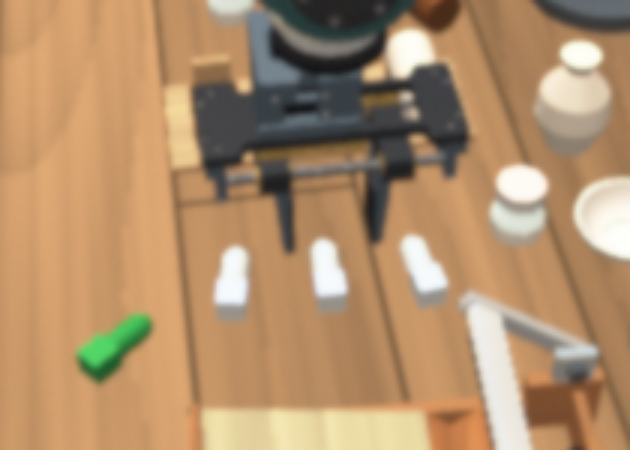

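Call:
play_rows([
  [[0.005,0,0.016,0,0,-0.004],[0,0,0.018,0,0,0],[0,0,0.018,0,0,0],[0,0,0.016,0,0,0],[0,0,0.014,0,0,0],[0,0,0.009,0,0,0],[0,0,0.003,0,0,0],[0,0,0.0015,0,0,0]],
])

```text
time: 8.73
tool_pos: [0.5306, 0.0461, 0.0043]
tool_rot: [3.141, -0.0, 1.573]
contact_force: [-0.5, -0.6, 0.2]
gripper_width: 0.0548
```

Call:
play_rows([
  [[0,0,0,0,0,0],[0,0,0,0,0,0],[0,0,0,0,0,0],[0,0,0,0,0,0],[0,0,0,0,0,0],[0,0,0,0,0,0],[0,0,0,0,0,0],[0,0,0,0,0,0]],
], fingers=1, force=30)

```text
time: 9.4
tool_pos: [0.53, 0.046, 0.0042]
tool_rot: [3.141, -0.0, 1.573]
contact_force: [-1.3, -0.1, 7.1]
gripper_width: 0.0219
```

Call:
play_rows([
  [[0,0,-0.012,0,0,0],[0,0,-0.011,0,0,0],[0.01,0.003,0,0,0,0],[0.02,0.004,0,0,0,0],[0.02,0.004,0,0,0,0],[0.02,0.004,0,0,0,0],[0.02,0.003,0,0,0,0],[0.016,0.003,0,0,0,0]],
])

```text
time: 10.07
tool_pos: [0.551, 0.1541, 0.0275]
tool_rot: [3.141, -0.0, 1.573]
contact_force: [-1.0, -0.3, -1.0]
gripper_width: 0.0218
```

Call:
play_rows([
  [[0.004,0,0,0,0,0],[0,0,0,0,0,0],[0,0,0,0,0,0],[0,0,0,0,0,0]],
])

```text
time: 10.4
tool_pos: [0.5504, 0.1555, 0.027]
tool_rot: [-3.141, 0.0, 1.572]
contact_force: [-0.3, 0.3, -0.4]
gripper_width: 0.0216
```

```bash
python3 - <<'E'
from m import *
s=snap("side","s5"); t=snap("top","t5")
cv2.imwrite("pics/c5.png",np.hstack([cv2.resize(s[170:280,230:360],(520,440)),cv2.resize(t[200:310,200:270],(280,440))]))
st=arm.read_state(); print(st["tool_pos"],st["tool_rot"],st["contact_force"],st["gripper_width"])
E
```

```text
[0.5505 0.1553 0.027 ] [-3.1414  0.0001  1.572 ] [-0.0152 -0.093  -0.8913] 0.02206016092436638
```

View pics/c5.png

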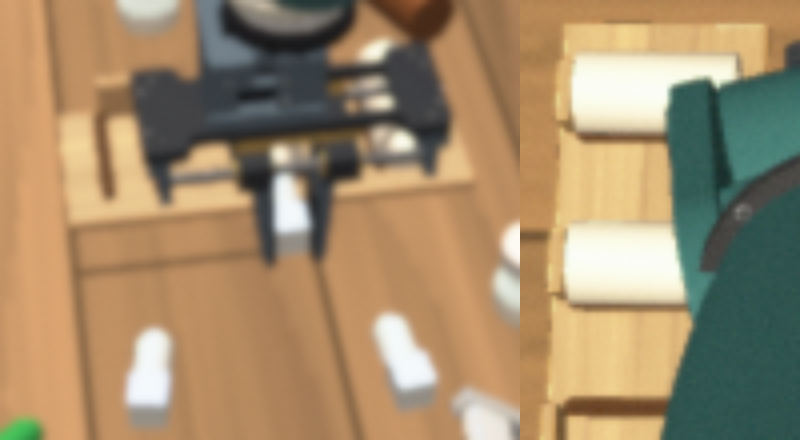

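Call:
play_rows([
  [[0.004,0,0,0,0,0],[0.004,0,0,0,0,0],[0.004,0,0,0,0,0],[0.004,0,0,0,0,0],[0.004,0,0,0,0,0],[0.003,0,0,0,0,0],[0.003,0,0,0,0,0],[0,0,0,0,0,0]],
])

```text
time: 11.17
tool_pos: [0.5506, 0.1826, 0.0269]
tool_rot: [3.141, -0.0, 1.573]
contact_force: [-0.6, -0.3, -1.1]
gripper_width: 0.0218
```

Call:
play_rows([
  [[0.002,0,0,0,0,0],[0.002,0,0,0,0,0],[0.002,0,0,0,0,0],[0.002,0,0,0,0,0],[0.002,0,0,0,0,0],[0,0,0,0,0,0]],
])

```text
time: 11.67
tool_pos: [0.5506, 0.1924, 0.027]
tool_rot: [3.141, -0.0, 1.573]
contact_force: [-0.3, -0.6, -0.5]
gripper_width: 0.0218
```

Call:
play_rows([
  [[0.003,0,0,0,0,0],[0.003,0,0,0,0,0],[0.003,0,0,0,0,0],[0.002,0,0,0,0,0],[0.002,0,0,0,0,0],[0.001,0,0,0,0,0],[0,0,0,0,0,0]],
])

```text
time: 12.25
tool_pos: [0.5505, 0.2063, 0.0269]
tool_rot: [3.142, -0.0, 1.573]
contact_force: [0.6, -0.0, -0.8]
gripper_width: 0.022
```

Call:
play_rows([
  [[0.001,0,0,0,0,0],[0.001,0,0,0,0,0],[0.001,0,0,0,0,0],[0,0,0,0,0,0]],
])

```text
time: 12.58
tool_pos: [0.5505, 0.2091, 0.0269]
tool_rot: [-3.142, 0.0, 1.573]
contact_force: [0.3, -0.5, -0.1]
gripper_width: 0.022
```

Call:
play_rows([
  [[0.001,0,0,0,0,0],[0.001,0,0,0,0,0],[0.001,0,0,0,0,0],[0,0,0,0,0,0]],
])

```text
time: 12.92
tool_pos: [0.5503, 0.2111, 0.0268]
tool_rot: [-3.141, 0.002, 1.573]
contact_force: [1.3, -14.4, 1.2]
gripper_width: 0.0217
```

Call:
play_rows([
  [[0.001,0,0,0,0,0],[0.001,0,0,0,0,0],[0.001,0,0,0,0,0],[0,0,0,0,0,0]],
])

```text
time: 13.25
tool_pos: [0.55, 0.2121, 0.0266]
tool_rot: [-3.14, 0.004, 1.574]
contact_force: [2.9, -36.6, 6.0]
gripper_width: 0.0218
```

Call:
play_rows([
  [[-0.002,0,0,0,0,0],[0,0,0,0,0,0]],
])

```text
time: 13.42
tool_pos: [0.5501, 0.2114, 0.0268]
tool_rot: [-3.14, 0.002, 1.573]
contact_force: [1.5, -19.4, 2.0]
gripper_width: 0.0216
```

Call:
play_rows([
  [[0,0,0,0,0,0],[0,0,0,0,0,0],[0,0,0,0,0,0],[-0.005,0,0,0,0,0],[-0.005,0,0,0,0,0],[0,0,0,0,0,0]],
], fingers=0.2)

```text
time: 13.92
tool_pos: [0.5504, 0.2024, 0.0269]
tool_rot: [-3.141, 0.0, 1.573]
contact_force: [-0.6, -0.3, 0.3]
gripper_width: 0.0365
```

Call:
play_rows([
  [[0,0,0,0,0,0],[0,0,0,0,0,0],[0,0,0,0,0,0],[0,0,0,0,0,0],[0,0,0,0,0,0],[0,0,0,0,0,0]],
], fingers=1)

```text
time: 14.42
tool_pos: [0.5505, 0.2031, 0.0269]
tool_rot: [3.142, 0.0, 1.573]
contact_force: [0.2, -0.3, 0.1]
gripper_width: 0.0213
```

Call:
play_rows([
  [[0.001,0,0,0,0,0],[0.001,0,0,0,0,0],[0.001,0,0,0,0,0],[0,0,0,0,0,0]],
])

```text
time: 14.75
tool_pos: [0.5503, 0.204, 0.0269]
tool_rot: [-3.14, 0.003, 1.574]
contact_force: [1.9, -27.4, 7.5]
gripper_width: 0.0215
```

Call:
play_rows([
  [[0.001,0,0,0,0,0],[0.001,0,0,0,0,0],[0,0,0,0,0,0]],
])

```text
time: 15.0
tool_pos: [0.5501, 0.2049, 0.0268]
tool_rot: [-3.14, 0.005, 1.574]
contact_force: [2.6, -39.0, 10.1]
gripper_width: 0.0216
```

Call:
play_rows([
  [[-0.003,0,0,0,0,0],[0,0,0,0,0,0],[0,0,0,0,0,0],[0,0,0,0,0,0],[-0.01,0,0,0,0,0],[-0.02,0,0,0,0,0],[-0.01,0,-0.02,0,0,0],[0,0,-0.03,0,0,0]],
], fingers=-0.2)

```text
time: 15.67
tool_pos: [0.5484, 0.1628, 0.075]
tool_rot: [-3.137, 0.001, 1.572]
contact_force: [0.2, 0.2, -0.3]
gripper_width: 0.055
```

Call:
play_rows([
  [[0.02,0,-0.03,0,0,0],[0.04,0,-0.01,0,0,0],[0.04,0,0,0,0,0],[0.04,0,0,0,0,0],[0,0,0,0,0,0]],
])

```text
time: 16.08
tool_pos: [0.5507, 0.3102, 0.1178]
tool_rot: [3.139, -0.002, 1.576]
contact_force: [-0.5, 0.8, -0.2]
gripper_width: 0.0546
```

```bash
cat >> m.py <<'E'
def splugs(s,roi=(240,240,350,285)):
    for c in blobs(s,(0,0,150),(180,70,255),roi,60):
        u0,v0,w,h=cv2.boundingRect(c); p=c[:,0,:].astype(float)
        top=p[p[:,1]<=p[:,1].min()+2].mean(0); bot=p[p[:,1]>=p[:,1].max()-1].mean(0)
        print("side plug box",(u0,v0,w,h),"tip",onz("side",*top,.011),"end",onz("side",*bot,.002))
E
python3 - <<'E'
from m import *
s=snap("side","s6"); t=snap("top","t6")
plugs(t); splugs(s); splugs(cv2.imread("pics/side0.png"))
cv2.imwrite("pics/c6.png",np.hstack([cv2.resize(t[200:340,200:360],(450,394)),cv2.resize(s[170:290,240:345],(345,394))]))
st=arm.read_state(); print(st["tool_pos"],st["tool_rot"])
E
```

```text
plug px 326.7 313.2 mid [0.4554 0.0749] ang deg 80.3 len 0.06335471310544606 tip [0.4607 0.1061] end [0.4501 0.0436]
plug px 332.3 242.4 mid [0.6052 0.0637] ang deg 97.0 len 0.0630757652415055 tip [0.6014 0.095 ] end [0.609  0.0324]
plug px 408.0 226.8 mid [ 0.6412 -0.1003] ang deg 60.9 len 0.05702109165190539 tip [ 0.6551 -0.0754] end [ 0.6273 -0.1252]
side plug box (343, 267, 7, 18) tip [0.6379 0.0312 0.011 ] end [ 0.6331 -0.0089  0.002 ]
side plug box (261, 252, 12, 25) tip [0.4612 0.109  0.011 ] end [0.4516 0.0448 0.002 ]
side plug box (323, 248, 17, 21) tip [0.605  0.0981 0.011 ] end [0.6088 0.0457 0.002 ]
side plug box (261, 252, 12, 25) tip [0.4612 0.109  0.011 ] end [0.4516 0.0448 0.002 ]
side plug box (293, 249, 13, 22) tip [0.533  0.1066 0.011 ] end [0.5281 0.0528 0.002 ]
side plug box (323, 248, 17, 21) tip [0.605  0.0981 0.011 ] end [0.6088 0.0457 0.002 ]
[0.55   0.3058 0.1168] [-3.1415  0.0001  1.5751]
```

View pics/c6.png

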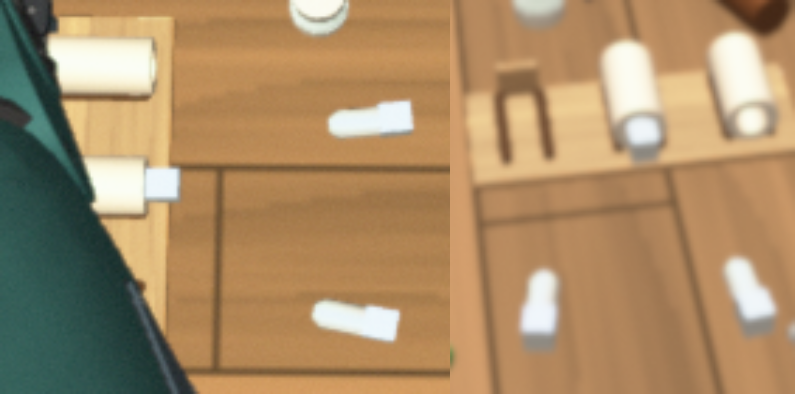

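Call:
play_rows([
  [[-0.036,0.008,0,0,0,0],[-0.036,0.008,0,0,0,0],[-0.036,0.008,0,0,0,0],[-0.036,0.008,0,0,0,0],[-0.036,0.008,0,0,0,0],[-0.036,0.008,0,0,0,0],[-0.036,0.008,0,0,0,0],[-0.017,0.002,0.01,0,0,-0.092]],
])

```text
time: 16.85
tool_pos: [0.61, 0.0313, 0.1083]
tool_rot: [3.139, 0.001, 1.661]
contact_force: [0.4, 0.2, 0.1]
gripper_width: 0.0551
```

Call:
play_rows([
  [[0,0,0.015,0,0,0],[0,0,0.02,0,0,0],[0,0,0.02,0,0,0],[0,0,0,0,0,0],[0,0,0,0,0,0]],
])

```text
time: 17.27
tool_pos: [0.6077, 0.0351, 0.0513]
tool_rot: [-3.139, -0.0, 1.664]
contact_force: [0.4, -0.4, -0.5]
gripper_width: 0.0546
```

Call:
play_rows([
  [[0.002,0,0.012,0,0,0],[0,0,0.014,0,0,0],[0,0,0.012,0,0,0],[0,0,0.006,0,0,0],[0,0,0.003,0,0,0],[0,0,0,0,0,0]],
])

```text
time: 17.77
tool_pos: [0.6082, 0.0382, 0.004]
tool_rot: [-3.14, -0.0, 1.665]
contact_force: [0.4, -0.2, -0.1]
gripper_width: 0.0547
```

Call:
play_rows([
  [[0,0,0,0,0,0],[0,0,0,0,0,0],[0,0,0,0,0,0],[0,0,0,0,0,0],[0,0,0,0,0,0],[0,0,0,0,0,0],[0,0,0,0,0,0],[0,0,0,0,0,0]],
], fingers=1, force=30)

```text
time: 18.43
tool_pos: [0.6088, 0.0382, 0.0052]
tool_rot: [3.141, 0.0, 1.665]
contact_force: [-2.2, -0.8, 5.6]
gripper_width: 0.0221
```

Call:
play_rows([
  [[0,0,-0.012,0,0,0],[0,0,-0.0122,0,0,0.046],[0,0,0,0,0,0.046],[0.01,0.003,0,0,0,0],[0.025,0.007,0,0,0,0],[0.03,0.008,0,0,0,0],[0.03,0.008,0,0,0,0],[0.018,0.005,0,0,0,0]],
])

```text
time: 19.1
tool_pos: [0.64, 0.1544, 0.0295]
tool_rot: [3.141, -0.0, 1.575]
contact_force: [-0.6, -0.6, -0.3]
gripper_width: 0.0222
```

Call:
play_rows([
  [[0.005,0.001,0,0,0,0],[0,0,0,0,0,0],[0,0,0,0,0,0],[0,0,0,0,0,0]],
])

```text
time: 19.43
tool_pos: [0.6399, 0.1554, 0.029]
tool_rot: [-3.141, 0.0, 1.573]
contact_force: [-0.2, 0.7, -1.2]
gripper_width: 0.0219
```

```bash
python3 - <<'E'
from m import *
s=snap("side","s7"); t=snap("top","t7")
cv2.imwrite("pics/c7.png",np.hstack([cv2.resize(s[170:270,250:370],(500,417)),cv2.resize(t[200:310,200:270],(280,417))]))
st=arm.read_state(); print(st["tool_pos"],st["tool_rot"],st["gripper_width"])
E
```

```text
[0.6401 0.1553 0.0291] [-3.1412  0.0001  1.572 ] 0.021684977636956527
```

View pics/c7.png

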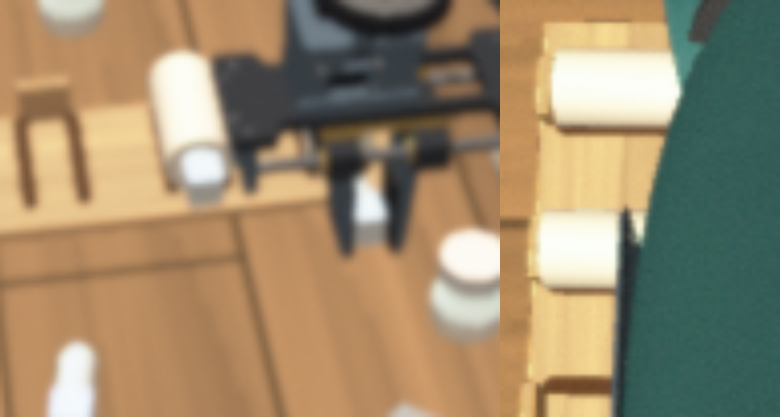

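Call:
play_rows([
  [[0.004,0,0,0,0,0],[0.004,0,0,0,0,0],[0.004,0,0,0,0,0],[0.004,0,0,0,0,0],[0.003,0,0,0,0,0],[0.003,0,0,0,0,0],[0.003,0,0,0,0,0],[0,0,0,0,0,0]],
])

```text
time: 20.2
tool_pos: [0.6404, 0.1818, 0.0291]
tool_rot: [3.142, -0.0, 1.573]
contact_force: [-0.5, 0.9, -1.1]
gripper_width: 0.0221
```

Call:
play_rows([
  [[0.003,0,0,0,0,0],[0.003,0,0,0,0,0],[0.003,0,0,0,0,0],[0.003,0,0,0,0,0],[0,0,0,0,0,0]],
])

```text
time: 20.62
tool_pos: [0.6403, 0.1938, 0.0291]
tool_rot: [3.142, -0.0, 1.573]
contact_force: [0.5, 0.1, -1.0]
gripper_width: 0.0218
```

Call:
play_rows([
  [[0.003,0,0,0,0,0],[0.003,0,0,0,0,0],[0.003,0,0,0,0,0],[0.003,0,0,0,0,0],[0,0,0,0,0,0]],
])

```text
time: 21.03
tool_pos: [0.6404, 0.2058, 0.0292]
tool_rot: [3.141, -0.0, 1.573]
contact_force: [-0.2, 0.3, -1.1]
gripper_width: 0.0219
```

Call:
play_rows([
  [[0.001,0,0,0,0,0],[0.001,0,0,0,0,0],[0.001,0,0,0,0,0],[0,0,0,0,0,0]],
])

```text
time: 21.37
tool_pos: [0.6404, 0.2083, 0.0292]
tool_rot: [3.142, 0.0, 1.573]
contact_force: [0.2, -1.5, -1.0]
gripper_width: 0.0219
```

Call:
play_rows([
  [[0.001,0,0,0,0,0],[0.001,0,0,0,0,0],[0.001,0,0,0,0,0],[0,0,0,0,0,0]],
])

```text
time: 21.7
tool_pos: [0.64, 0.21, 0.029]
tool_rot: [-3.14, 0.002, 1.573]
contact_force: [0.2, -13.6, 2.6]
gripper_width: 0.0219
```

Call:
play_rows([
  [[0.001,0,0,0,0,0],[0.001,0,0,0,0,0],[0,0,0,0,0,0],[-0.003,0,0,0,0,0],[0,0,0,0,0,0]],
])

```text
time: 22.12
tool_pos: [0.6403, 0.2098, 0.0291]
tool_rot: [-3.141, -0.0, 1.572]
contact_force: [0.2, -2.9, -1.2]
gripper_width: 0.0221
```

Call:
play_rows([
  [[0,0,0,0,0,0],[0,0,0,0,0,0],[0,0,0,0,0,0],[-0.004,0,0,0,0,0],[-0.004,0,0,0,0,0],[0,0,0,0,0,0]],
], fingers=0.2)

```text
time: 22.62
tool_pos: [0.6403, 0.2017, 0.0291]
tool_rot: [-3.141, 0.0, 1.573]
contact_force: [-0.5, 0.3, -0.5]
gripper_width: 0.0364
```

Call:
play_rows([
  [[0,0,0,0,0,0],[0,0,0,0,0,0],[0,0,0,0,0,0],[0,0,0,0,0,0],[0,0,0,0,0,0],[0,0,0,0,0,0]],
], fingers=1)

```text
time: 23.12
tool_pos: [0.6403, 0.2023, 0.0291]
tool_rot: [3.142, -0.0, 1.573]
contact_force: [-0.6, -0.8, 0.6]
gripper_width: 0.0216
```

Call:
play_rows([
  [[0.001,0,0,0,0,0],[0.001,0,0,0,0,0],[0.001,0,0,0,0,0],[0.0005,0,0,0,0,0],[0,0,0,0,0,0]],
])

```text
time: 23.53
tool_pos: [0.6403, 0.2032, 0.0291]
tool_rot: [-3.14, 0.003, 1.574]
contact_force: [1.6, -24.9, 5.5]
gripper_width: 0.0214
```

Call:
play_rows([
  [[-0.003,0,0,0,0,0],[0,0,0,0,0,0],[0,0,0,0,0,0],[0,0,0,0,0,0],[-0.012,0,0,0,0,0],[-0.02,0,0,0,0,0],[-0.01,0,-0.02,0,0,0],[0,0,-0.03,0,0,0]],
], fingers=-0.4)

```text
time: 24.2
tool_pos: [0.6383, 0.1583, 0.0769]
tool_rot: [-3.136, 0.001, 1.572]
contact_force: [0.8, 0.1, 0.0]
gripper_width: 0.064
```

Call:
play_rows([
  [[0.01,0,-0.03,0,0,0],[0.025,0,-0.02,0,0,0],[0.03,0,0,0,0,0],[0.03,0,0,0,0,0],[0.02,0,0,0,0,0],[0,0,0,0,0,0],[0,0,0,0,0,0]],
])

```text
time: 24.78
tool_pos: [0.64, 0.2761, 0.129]
tool_rot: [-3.142, 0.0, 1.574]
contact_force: [-0.4, 0.7, -0.0]
gripper_width: 0.0637
```

```bash
python3 - <<'E'
from m import *
s=snap("side","s8"); t=snap("top","t8")
st=arm.read_state(); print(st["tool_pos"],st["tool_rot"])
# plug heads (bluish white) next to the mouths, top view
h=cv2.cvtColor(t,cv2.COLOR_BGR2HSV)
for v in(223,265): print(v,[tuple(int(x) for x in h[v,u]) for u in range(244,272)])
E
```

```text
[0.64   0.2749 0.1289] [-3.1411  0.0003  1.5727]
223 [(86, 113, 86), (84, 114, 85), (86, 118, 80), (86, 108, 80), (86, 115, 80), (86, 108, 80), (86, 109, 77), (85, 112, 73), (87, 108, 73), (88, 108, 66), (88, 114, 67), (88, 108, 64), (88, 100, 64), (85, 101, 63), (86, 100, 61), (85, 103, 62), (88, 91, 67), (95, 46, 123), (99, 37, 218), (97, 13, 249), (93, 12, 210), (15, 86, 175), (16, 134, 204), (16, 136, 206), (16, 137, 206), (16, 134, 206), (16, 139, 206), (16, 140, 207)]
265 [(86, 117, 100), (85, 106, 101), (83, 113, 102), (85, 105, 104), (85, 114, 101), (85, 115, 100), (86, 118, 97), (86, 109, 98), (87, 112, 96), (86, 104, 98), (87, 104, 93), (85, 114, 94), (83, 110, 95), (87, 103, 92), (85, 107, 93), (86, 113, 90), (87, 106, 87), (86, 111, 87), (84, 111, 87), (84, 107, 88), (83, 106, 87), (86, 118, 80), (87, 112, 75), (83, 116, 79), (86, 118, 78), (87, 110, 74), (85, 107, 74), (88, 113, 70)]
```

Call:
play_rows([
  [[0,0,0.015,0,0,0],[0,0,0.02,0,0,0],[0,0,0.02,0,0,0],[0,0,0.02,0,0,0],[0,0,0.015,0,0,0],[0,0,0.01,0,0,0],[0,0,0.005,0,0,0],[0,0,0,0,0,0]],
])

```text
time: 25.55
tool_pos: [0.6398, 0.2752, 0.023]
tool_rot: [-3.14, 0.001, 1.572]
contact_force: [0.1, -0.0, -0.2]
gripper_width: 0.0638
```

Call:
play_rows([
  [[0,0,0,0,0,0],[0,0,0,0,0,0],[0,0,0,0,0,0],[0,0,0,0,0,0],[0,0,0,0,0,0],[0,0,0,0,0,0]],
], fingers=1, force=25)

```text
time: 26.05
tool_pos: [0.6402, 0.2759, 0.0251]
tool_rot: [3.142, -0.0, 1.573]
contact_force: [-3.1, 0.3, 6.1]
gripper_width: 0.0437
```

Call:
play_rows([
  [[0,0,-0.005,0,0,0],[0,0,-0.01,0,0,0],[0,0,-0.02,0,0,0],[0,0,-0.025,0,0,0],[0,0,-0.025,0,0,0],[0,0,-0.025,0,0,0],[0,0,-0.016,0,0,0],[0,0,0,0,0,0]],
])

```text
time: 26.72
tool_pos: [0.6421, 0.2765, 0.1546]
tool_rot: [3.136, -0.002, 1.573]
contact_force: [1.7, 0.5, -1.6]
gripper_width: 0.043
```

Call:
play_rows([
  [[-0.015,-0.005,0,0,0,0],[-0.025,-0.01,0,0,0,0],[-0.033,-0.013,0,0,0,0],[-0.033,-0.013,0,0,0,0],[-0.033,-0.013,0,0,0,0],[-0.033,-0.013,0,0,0,0],[-0.033,-0.013,0,0,0,0],[-0.033,-0.013,0,0,0,0]],
])

```text
time: 27.38
tool_pos: [0.5455, 0.0358, 0.1486]
tool_rot: [-3.14, 0.0, 1.573]
contact_force: [0.9, -0.5, -2.6]
gripper_width: 0.0436
```

Call:
play_rows([
  [[-0.033,-0.013,0,0,0,0],[-0.033,-0.013,0,0,0,0],[-0.033,-0.013,0,0,0,0],[-0.033,-0.013,0,0,0,0],[-0.033,-0.013,0,0,0,0],[-0.033,-0.013,0,0,0,0],[-0.021,-0.008,0,0,0,0],[-0.01,-0.003,0,0,0,0.03]],
])

```text
time: 28.05
tool_pos: [0.4567, -0.1935, 0.1488]
tool_rot: [-3.14, -0.001, 1.541]
contact_force: [0.8, 0.2, -3.0]
gripper_width: 0.0438
```

Call:
play_rows([
  [[0,0,0.01,0,0,0.03],[0,0,0.02,0,0,0],[0,0,0.02,0,0,0],[0,0,0.01,0,0,0],[0,0,0,0,0,0],[0,0,0,0,0,0]],
])

```text
time: 28.55
tool_pos: [0.4587, -0.1912, 0.0897]
tool_rot: [-3.14, -0.001, 1.513]
contact_force: [0.1, -0.3, -1.3]
gripper_width: 0.0433
```

```bash
python3 - <<'E'
from m import *
s=snap("side","s9"); t=snap("top","t9")
cv2.imwrite("pics/c9.png",np.hstack([cv2.resize(s[240:480,220:420],(400,480)),cv2.resize(t[180:360,380:620],(400,300)) if 0 else cv2.resize(t[180:360,380:530],(400,480))]))
st=arm.read_state(); print(st["tool_pos"],st["tool_rot"],st["contact_force"],st["gripper_width"])
E
```

```text
[ 0.4596 -0.1916  0.0908] [3.1408 0.0003 1.5129] [-0.2304  0.4401 -3.1469] 0.04325307267774126
```

View pics/c9.png

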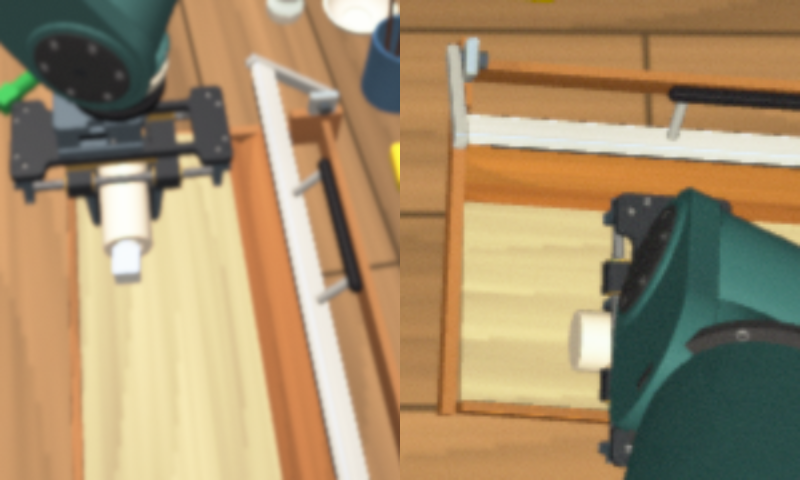

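Call:
play_rows([
  [[0,0,0.008,0,0,0],[0,0,0.008,0,0,0],[0,0,0.006,0,0,0],[0,0,0.003,0,0,0],[0,0,0,0,0,0]],
])

```text
time: 29.07
tool_pos: [0.4586, -0.1914, 0.0642]
tool_rot: [-3.14, -0.001, 1.513]
contact_force: [0.3, 0.5, -2.4]
gripper_width: 0.0434
```

Call:
play_rows([
  [[0,0,0.001,0,0,0],[0,0,0.001,0,0,0],[0,0,0,0,0,0]],
])

```text
time: 29.32
tool_pos: [0.4592, -0.1917, 0.0631]
tool_rot: [3.141, 0.0, 1.513]
contact_force: [-0.7, 0.2, -2.5]
gripper_width: 0.0432
```

Call:
play_rows([
  [[0,0,0.001,0,0,0],[0,0,0.001,0,0,0],[0,0,0,0,0,0]],
])

```text
time: 29.57
tool_pos: [0.4598, -0.1919, 0.0622]
tool_rot: [3.141, 0.0, 1.513]
contact_force: [-5.0, 2.2, 17.0]
gripper_width: 0.0435
```

Call:
play_rows([
  [[0,0,-0.002,0,0,0],[0,0,0,0,0,0]],
])

```text
time: 29.73
tool_pos: [0.4594, -0.1917, 0.0636]
tool_rot: [3.141, 0.0, 1.513]
contact_force: [-0.7, 1.2, -2.9]
gripper_width: 0.0434
```

Call:
play_rows([
  [[0,0,0,0,0,0],[0,0,0,0,0,0],[0,0,0,0,0,0],[0,0,0,0,0,0],[0,0,-0.004,0,0,0],[0,0,-0.006,0,0,0],[0,0,-0.006,0,0,0],[0,0,-0.006,0,0,0]],
], fingers=-0.15)

```text
time: 30.4
tool_pos: [0.4593, -0.1917, 0.086]
tool_rot: [3.141, 0.0, 1.513]
contact_force: [0.3, 0.2, -0.2]
gripper_width: 0.0525
```

Call:
play_rows([
  [[0,0,-0.006,0,0,0],[0,0,-0.008,0,0,0],[0,0,-0.01,0,0,0],[0,0,-0.015,0,0,0],[0,0,-0.02,0,0,0],[0,0,-0.025,0,0,0],[0,0,-0.025,0,0,0],[0,0,0,0,0,0]],
])

```text
time: 31.07
tool_pos: [0.4612, -0.1926, 0.1992]
tool_rot: [3.136, 0.002, 1.513]
contact_force: [1.3, -0.2, 1.3]
gripper_width: 0.0526
```

```bash
python3 - <<'E'
from m import *
s=snap("side","s10"); t=snap("top","t10")
cv2.imwrite("pics/c10.png",np.hstack([cv2.resize(s[240:480,220:420],(400,480)),cv2.resize(t[180:360,380:530],(400,480))]))
st=arm.read_state(); print(st["tool_pos"],st["tool_rot"],st["contact_force"],st["gripper_width"])
E
```

```text
[ 0.4596 -0.1918  0.1955] [3.1393 0.0009 1.5128] [-0.0109 -0.1868 -0.3506] 0.05254187226684951
```

View pics/c10.png

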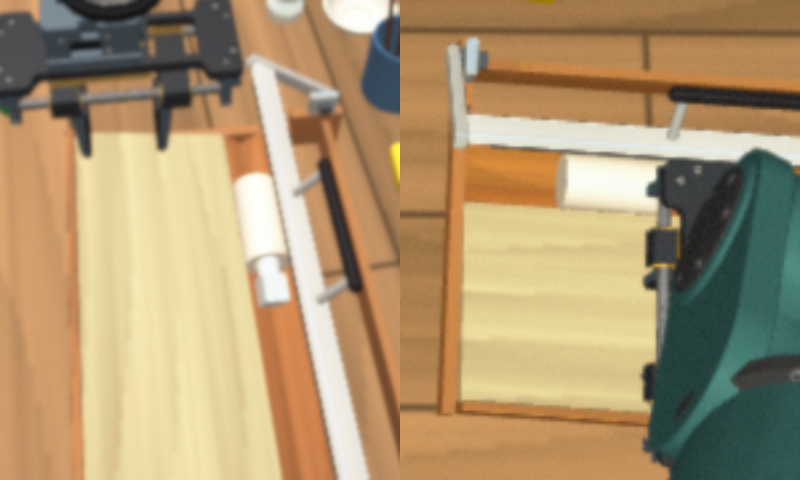

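```bash
python3 - <<'E'
from m import *
s=cv2.imread("pics/s10.png"); s9=cv2.imread("pics/s9.png")
cv2.imwrite("pics/c11.png",np.hstack([cv2.resize(s9[315:385,260:310],(400,560),interpolation=2),cv2.resize(s[325:395,325:375],(400,560),interpolation=2)]))
E
```

```text
(no output)
```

View pics/c11.png

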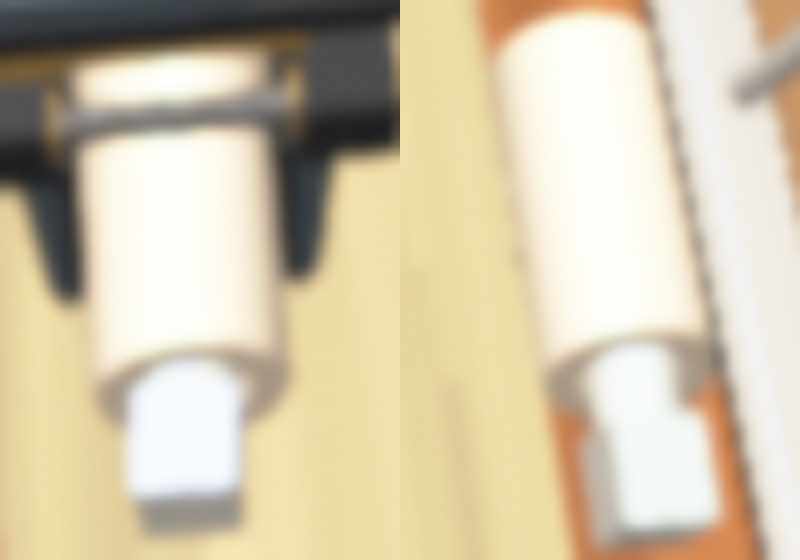

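Call:
play_rows([
  [[0.015,0.003,0,0,0,-0.03],[0.033,0.006,0,0,0,-0.03],[0.033,0.0065,0,0,0,0],[0.033,0.0065,0,0,0,0],[0.033,0.0065,0,0,0,0],[0.033,0.0065,0,0,0,0],[0.033,0.0065,0,0,0,0],[0.033,0.0065,0,0,0,0]],
], fingers=-0.4)

```text
time: 31.83
tool_pos: [0.5078, 0.0557, 0.1932]
tool_rot: [-3.14, 0.0, 1.573]
contact_force: [0.6, -0.1, 0.5]
gripper_width: 0.064
```

Call:
play_rows([
  [[0.033,0.0065,0,0,0,0],[0.033,0.0065,0.005,0,0,0],[0.033,0.0065,0.01,0,0,0],[0.033,0.0065,0.015,0,0,0],[0.033,0.0065,0.015,0,0,0],[0.033,0.0065,0.015,0,0,0],[0.025,0.004,0.007,0,0,0],[0,0,0,0,0,0]],
])

```text
time: 32.5
tool_pos: [0.5501, 0.2802, 0.1242]
tool_rot: [-3.139, 0.001, 1.575]
contact_force: [0.4, -0.7, -0.4]
gripper_width: 0.0643
```

```bash
python3 - <<'E'
from m import *
t=snap("top","t12"); s=snap("side","s12")
st=arm.read_state(); print(st["tool_pos"],st["tool_rot"])
h=cv2.cvtColor(t,cv2.COLOR_BGR2HSV)
for c in blobs(t,(0,0,190),(180,60,255),(410,225,600,260),60):
    print(cv2.boundingRect(c))
for v in(240,244,248,250): print(v,[int(x) for x in h[v,435:505,2]],[int(x) for x in h[v,435:505,1]])
E
```

```text
[0.5501 0.2774 0.1257] [-3.1393  0.0011  1.5743]
(441, 238, 58, 22)
(410, 225, 190, 22)
240 [209, 205, 206, 204, 194, 179, 178, 200, 245, 247, 247, 247, 247, 247, 247, 246, 245, 246, 245, 244, 244, 244, 242, 242, 240, 238, 238, 236, 235, 234, 234, 232, 231, 226, 224, 223, 219, 217, 213, 206, 200, 196, 192, 190, 184, 180, 178, 179, 157, 154, 158, 153, 132, 130, 133, 116, 120, 122, 122, 128, 129, 129, 124, 124, 120, 123, 122, 140, 146, 165] [182, 183, 181, 176, 138, 71, 63, 55, 32, 29, 30, 33, 35, 35, 35, 38, 40, 38, 41, 45, 45, 44, 48, 47, 49, 50, 51, 53, 52, 53, 54, 55, 53, 59, 58, 59, 64, 60, 61, 62, 57, 59, 61, 60, 60, 61, 69, 108, 156, 167, 169, 162, 143, 137, 121, 103, 91, 90, 79, 62, 55, 51, 37, 31, 43, 46, 36, 35, 28, 29]
244 [219, 217, 216, 213, 183, 178, 182, 204, 250, 253, 253, 252, 253, 253, 252, 253, 252, 252, 252, 252, 252, 252, 252, 252, 251, 252, 252, 251, 251, 251, 251, 251, 251, 251, 251, 251, 251, 251, 251, 251, 251, 251, 251, 251, 250, 251, 251, 251, 246, 216, 209, 208, 215, 223, 223, 218, 218, 212, 213, 208, 208, 210, 203, 204, 207, 203, 204, 204, 203, 203] [184, 1
[... 845 characters left out ...]
3, 14, 14, 12, 10, 11, 12, 11, 10, 10, 12, 10, 14, 70, 165, 186, 183, 185, 187, 188]
250 [193, 195, 192, 185, 175, 181, 182, 220, 251, 252, 252, 253, 252, 252, 252, 253, 253, 253, 253, 253, 253, 253, 253, 253, 253, 253, 253, 253, 253, 253, 253, 253, 253, 253, 253, 253, 253, 253, 253, 253, 253, 253, 253, 253, 253, 253, 253, 253, 252, 248, 248, 248, 247, 238, 242, 244, 243, 243, 242, 243, 242, 243, 242, 232, 214, 211, 207, 206, 206, 206] [186, 182, 169, 120, 67, 62, 60, 45, 18, 14, 13, 13, 13, 13, 12, 12, 12, 13, 11, 10, 11, 12, 10, 9, 9, 9, 9, 9, 8, 9, 9, 8, 8, 8, 7, 8, 8, 7, 7, 7, 7, 8, 7, 8, 8, 8, 8, 9, 6, 7, 9, 8, 9, 10, 13, 10, 13, 12, 12, 12, 11, 10, 13, 16, 137, 181, 190, 183, 184, 187]
```

Call:
play_rows([
  [[0,0,0.015,0,0,0],[0,0,0.02,0,0,0],[0,0,0.02,0,0,0],[0,0,0.02,0,0,0],[0,0,0.014,0,0,0],[0,0,0.008,0,0,0],[0,0,0.004,0,0,0],[0,0,0,0,0,0]],
])

```text
time: 33.27
tool_pos: [0.551, 0.2767, 0.0258]
tool_rot: [-3.141, 0.0, 1.572]
contact_force: [-0.2, -1.3, -0.5]
gripper_width: 0.0646
```

Call:
play_rows([
  [[0,0,0,0,0,0],[0,0,0,0,0,0],[0,0,0,0,0,0],[0,0,0,0,0,0],[0,0,0,0,0,0],[0,0,0,0,0,0]],
], fingers=1, force=25)

```text
time: 33.77
tool_pos: [0.5501, 0.2772, 0.0267]
tool_rot: [-3.14, 0.0, 1.573]
contact_force: [-7.9, -0.6, 9.2]
gripper_width: 0.0435
```

Call:
play_rows([
  [[0,0,-0.005,0,0,0],[0,0,-0.01,0,0,0],[0,0,-0.02,0,0,0],[0,0,-0.025,0,0,0],[0,0,-0.025,0,0,0],[0,0,-0.025,0,0,0],[0,0,-0.016,0,0,0],[0,0,0,0,0,0]],
])

```text
time: 34.43
tool_pos: [0.553, 0.2781, 0.1566]
tool_rot: [3.136, -0.003, 1.573]
contact_force: [1.2, -0.6, -1.0]
gripper_width: 0.0433
```

Call:
play_rows([
  [[-0.015,-0.002,0,0,0,0],[-0.025,-0.004,0,0,0,0],[-0.034,-0.005,0,0,0,0],[-0.034,-0.005,0,0,0,0],[-0.034,-0.005,0,0,0,0],[-0.034,-0.005,0,0,0,0],[-0.034,-0.005,0,0,0,0],[-0.034,-0.005,0,0,0,0]],
])

```text
time: 35.1
tool_pos: [0.514, 0.0312, 0.1511]
tool_rot: [-3.14, 0.0, 1.573]
contact_force: [0.9, 0.2, -3.2]
gripper_width: 0.0438
```

Call:
play_rows([
  [[-0.034,-0.005,0,0,0,0],[-0.034,-0.005,0,0,0,0],[-0.034,-0.005,0,0,0,0],[-0.034,-0.005,0,0,0,0],[-0.034,-0.005,0,0,0,0],[-0.034,-0.005,0,0,0,0],[-0.034,-0.005,0,0,0,0],[-0.034,-0.005,0,0,0,0]],
])

```text
time: 35.77
tool_pos: [0.4745, -0.2406, 0.1511]
tool_rot: [-3.14, -0.001, 1.573]
contact_force: [0.1, 0.1, -3.4]
gripper_width: 0.0437
```

Call:
play_rows([
  [[-0.034,-0.005,0,0,0,0],[-0.034,-0.004,0,0,0,0.03],[-0.015,-0.001,0.01,0,0,0.03],[-0.005,0,0.02,0,0,0],[0,0,0.02,0,0,0],[0,0,0.01,0,0,0],[0,0,0,0,0,0]],
])

```text
time: 36.35
tool_pos: [0.4635, -0.3259, 0.0893]
tool_rot: [-3.138, -0.003, 1.512]
contact_force: [-0.3, 0.4, -2.4]
gripper_width: 0.0435
```

Call:
play_rows([
  [[0,0,0.008,0,0,0],[0,0,0.008,0,0,0],[0,0,0.007,0,0,0],[0,0,0.003,0,0,0],[0,0,0,0,0,0]],
])

```text
time: 36.77
tool_pos: [0.4653, -0.3266, 0.0656]
tool_rot: [-3.141, -0.0, 1.513]
contact_force: [0.6, 0.2, -3.3]
gripper_width: 0.0434
```

Call:
play_rows([
  [[0,0,0.001,0,0,0],[0,0,0.001,0,0,0],[0,0,0,0,0,0]],
])

```text
time: 37.02
tool_pos: [0.4657, -0.327, 0.0643]
tool_rot: [3.141, 0.0, 1.513]
contact_force: [-0.2, 0.4, -3.3]
gripper_width: 0.0432
```

Call:
play_rows([
  [[0,0,0.001,0,0,0],[0,0,0.0005,0,0,0],[0,0,0,0,0,0]],
])

```text
time: 37.27
tool_pos: [0.4656, -0.327, 0.0626]
tool_rot: [3.142, 0.0, 1.513]
contact_force: [0.1, -0.7, -1.9]
gripper_width: 0.0433
```

Call:
play_rows([
  [[0,0,0.001,0,0,0],[0,0,0.0005,0,0,0],[0,0,0,0,0,0]],
])

```text
time: 37.52
tool_pos: [0.4657, -0.3271, 0.0619]
tool_rot: [-3.142, -0.0, 1.513]
contact_force: [-3.4, 2.9, 11.0]
gripper_width: 0.0436
```

Call:
play_rows([
  [[0,0,0,0,0,0],[0,0,0,0,0,0],[0,0,0,0,0,0],[0,0,0,0,0,0],[0,0,-0.004,0,0,0],[0,0,-0.005,0,0,0],[0,0,-0.005,0,0,0],[0,0,-0.005,0,0,0]],
], fingers=-0.1)

```text
time: 38.18
tool_pos: [0.4656, -0.327, 0.0808]
tool_rot: [3.141, 0.0, 1.513]
contact_force: [-0.2, 0.1, 0.4]
gripper_width: 0.0498
```

Call:
play_rows([
  [[0,0,-0.005,0,0,0],[0,0,-0.006,0,0,0],[0,0,-0.01,0,0,0],[0,0,-0.015,0,0,0],[0,0,-0.02,0,0,0],[0,0,-0.025,0,0,0],[0,0,-0.025,0,0,0],[0,0,0,0,0,0]],
])

```text
time: 38.85
tool_pos: [0.4674, -0.3284, 0.1915]
tool_rot: [3.136, 0.004, 1.513]
contact_force: [0.5, -1.3, 1.6]
gripper_width: 0.0503
```

Call:
play_rows([
  [[-0.03,0,-0.01,0,0,0],[-0.035,0,0,0,0,0],[-0.035,0,0,0,0,0],[-0.035,0,0,0,0,0],[-0.035,0,0,0,0,0],[-0.02,0,0,0,0,0],[0,0,0,0,0,0]],
], fingers=1)

```text
time: 39.43
tool_pos: [0.4539, -0.5201, 0.1963]
tool_rot: [3.141, 0.001, 1.511]
contact_force: [-0.7, 0.1, 0.1]
gripper_width: 0.0061
```

```bash
python3 - <<'E'
from m import *
s=snap("side","s13"); t=snap("top","t13")
a=cv2.resize(t[190:300,400:600],(800,440))
b=cv2.resize(s[310:480,300:440],None,fx=1.0,fy=1.0)
a[440-340:440,0:280]=cv2.resize(b,(280,340)) if 0 else a[100:440,0:280]
cv2.imwrite("pics/c13.png",np.vstack([cv2.resize(t[215:275,420:600],(800,267),interpolation=2),np.hstack([cv2.resize(s[310:480,310:430],(235,333)),np.zeros((333,565,3),np.uint8)])]))
st=arm.read_state(); print(st["tool_pos"],st["tool_rot"],st["contact_force"],st["gripper_width"])
E
```

```text
[ 0.4541 -0.5169  0.1959] [-3.1413 -0.0005  1.5118] [ 0.2651  0.1411 -0.6591] 0.000793706446621383
```

View pics/c13.png

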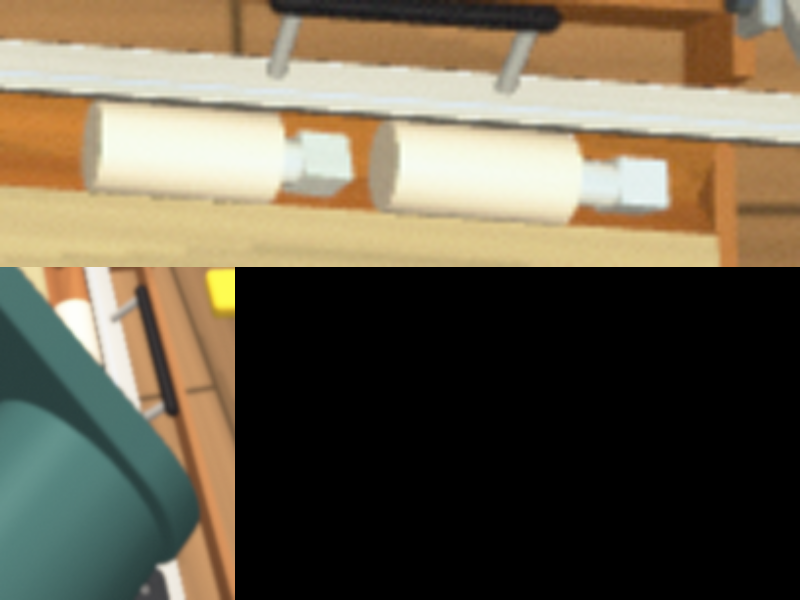

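Call:
play_rows([
  [[0,0,0,0,0,0.12],[0,0,0,0,0,0.12],[0,0,0,0,0,0.12],[0,0,0,0,0,0.12],[0,0,0,0,0,0.12],[0,0,0,0,0,0.12],[0,0,0,0,0,0.12],[0,0,0,0,0,0.12]],
])

```text
time: 40.2
tool_pos: [0.4547, -0.5153, 0.1963]
tool_rot: [-3.141, -0.0, 0.548]
contact_force: [-0.5, -0.4, 0.4]
gripper_width: 0.0004
```

Call:
play_rows([
  [[0,0,0,0,0,0.122],[0,0,0,0,0,0.122],[0,0,0,0,0,0.122],[0,0,0,0,0,0.122],[0,0,0,0,0,0.122],[0,0,0,0,0,0],[0,0,0,0,0,0]],
])

```text
time: 40.78
tool_pos: [0.4547, -0.5157, 0.1963]
tool_rot: [-3.141, 0.0, -0.053]
contact_force: [-0.3, -0.1, 0.1]
gripper_width: 0.0006
```

Call:
play_rows([
  [[0,0,0,0,0.116,0],[0,0,0,0,0.116,0],[0,0,0,0,0.116,0],[0,0,0,0,0.116,0],[0,0,0,0,0.116,0],[0,0,0,0,0.116,0],[0,0,0,0,0,0],[0,0,0,0,0,0]],
])

```text
time: 41.45
tool_pos: [0.4538, -0.5153, 0.195]
tool_rot: [-3.137, -0.661, -0.056]
contact_force: [-0.6, 0.4, -0.3]
gripper_width: 0.0004
```

```bash
cat >> m.py <<'E'
from scipy.spatial.transform import Rotation as Ro
O=np.array([.584,-.277,0]); PSI=-.060
CR=Ro.from_euler("z",PSI).as_matrix()
def cr(P): return CR.T@(np.array(P)-O)
def wd(c): return O+CR@np.array(c)
def tool():
    s=arm.read_state(); return s["tool_pos"],Ro.from_euler("xyz",s["tool_rot"]).as_matrix(),s
E
python3 - <<'E'
from m import *
t=cv2.imread("pics/t13.png")
for n,p,z in(("B head end",(570.3,256.3),.054),("B open end",(550.5,250),.065),("B closed top",(508,247),.065),("A head end",(499,252),.054),("A open",(483.5,248),.065),("A closed top",(443,247),.065)):
    print(n,cr(onz("top",*p,z)))
p,R,s=tool(); print(p,cr(p),"tool axes in cradle\n",CR.T@R, s["q"])
tgt=wd([-.064,-.175,.124]); print("shift in tool axes",R.T@(tgt-p))
E
```

```text
B head end [-0.0031 -0.1497  0.054 ]
B open end [ 0.005  -0.1045  0.065 ]
B closed top [ 0.0053 -0.0178  0.065 ]
A head end [-0.0041 -0.003   0.054 ]
A open [-0.0002  0.0322  0.065 ]
A closed top [-0.0038  0.1148  0.065 ]
[ 0.4538 -0.5153  0.195 ] [-0.1156 -0.2457  0.195 ] tool axes in cradle
 [[ 0.7896  0.0064  0.6136]
 [ 0.003  -1.      0.0066]
 [ 0.6136 -0.0034 -0.7896]] [-1.0927  0.3026  2.0055  0.9529  0.7083 -0.1775]
shift in tool axes [-0.0026 -0.0701  0.0882]
```

Call:
play_rows([
  [[-0.0003,-0.0088,0.011,0,0,0],[-0.0003,-0.0088,0.011,0,0,0],[-0.0003,-0.0088,0.011,0,0,0],[-0.0003,-0.0088,0.011,0,0,0],[-0.0003,-0.0088,0.011,0,0,0],[-0.0003,-0.0088,0.011,0,0,0],[-0.0003,-0.0088,0.011,0,0,0],[-0.0003,-0.0088,0.011,0,0,0]],
])

```text
time: 42.12
tool_pos: [0.5122, -0.4461, 0.1239]
tool_rot: [-3.137, -0.663, -0.055]
contact_force: [0.3, -0.4, -0.2]
gripper_width: 0.001
```

Call:
play_rows([
  [[0,0,0.018,0,0,0],[0,0,0.02,0,0,0],[0,0,0.02,0,0,0],[0,0,0.018,0,0,0],[0,0,0.012,0,0,0],[0,0,0.007,0,0,0],[0,0,0.003,0,0,0],[0,0,0,0,0,0]],
])

```text
time: 42.78
tool_pos: [0.5717, -0.4506, 0.0476]
tool_rot: [-3.137, -0.664, -0.057]
contact_force: [0.4, -0.8, 0.2]
gripper_width: 0.0005
```

```bash
python3 - <<'E'
from m import *
p,R,s=tool(); print(cr(p),s["contact_force"])
sd=snap("side","s14"); t=snap("top","t14")
cv2.imwrite("pics/c14.png",np.vstack([cv2.resize(t[200:290,420:600],(800,400),interpolation=2),np.hstack([cv2.resize(sd[330:480,310:460],(200,200)),np.zeros((200,600,3),np.uint8)])]))
E
```

```text
[-0.0019 -0.174   0.0476] [ 0.4356 -0.7551  0.2197]
```

View pics/c14.png

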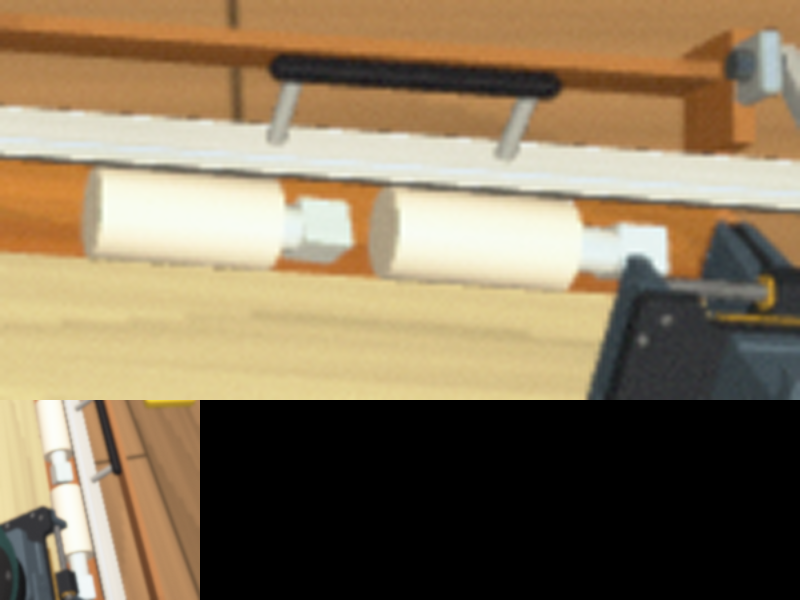

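Call:
play_rows([
  [[0,-0.003,0,0,0,0],[0,-0.003,0,0,0,0],[0,-0.003,0,0,0,0],[0,-0.003,0,0,0,0],[0,-0.003,0,0,0,0],[0,-0.003,0,0,0,0],[0,-0.003,0,0,0,0],[0,0,0,0,0,0]],
])

```text
time: 43.55
tool_pos: [0.5725, -0.4296, 0.0481]
tool_rot: [-3.137, -0.664, -0.057]
contact_force: [0.7, 0.5, 0.5]
gripper_width: 0.0008
```

Call:
play_rows([
  [[0,-0.003,0,0,0,0],[0,-0.003,0,0,0,0],[0,-0.003,0,0,0,0],[0,-0.003,0,0,0,0],[0,-0.003,0,0,0,0],[0,-0.003,0,0,0,0],[0,-0.003,0,0,0,0],[0,0,0,0,0,0]],
])

```text
time: 44.22
tool_pos: [0.5737, -0.409, 0.0483]
tool_rot: [-3.138, -0.665, -0.057]
contact_force: [-2.0, -2.2, 1.1]
gripper_width: 0.0006
```

```bash
cat >> m.py <<'E'
def vee(t):
    "profile along the vee axis in cradle coordinates: brightness/saturation classes"
    h=cv2.cvtColor(t,cv2.COLOR_BGR2HSV); o=""
    ys=np.arange(.185,-.19,-.002)
    for y in ys:
        r=[]
        for x in(-.016,0.0):  # column-only line, and axis line
            z=.043+np.sqrt(.022**2-x*x) if x else .055
            u,v=w2p("top",wd([x,y,z])).round().astype(int); q=h[v,u]; r.append(q[1]<75 and q[2]>150)
        o+= "C" if r[0] and r[1] else "s" if r[1] else "c" if r[0] else "."
    runs=[];i=0
    while i<len(o):
        j=i
        while j<len(o) and o[j]==o[i]: j+=1
        runs.append((o[i],round(ys[i]*1e3),round(ys[j-1]*1e3))); i=j
    print([r for r in runs if r[0]!="."])
E
python3 - <<'E'
from m import *
p,R,s=tool(); print(cr(p),s["contact_force"])
vee(cv2.imread("pics/t13.png")); vee(snap("top","t15"))
E
```

```text
[-0.0024 -0.1324  0.0483] [-2.044  -2.2145  1.1335]
[('C', 121, 7), ('s', 5, -1), ('c', -11, -11), ('C', -13, -103), ('s', -105, -113), ('C', -115, -121), ('s', -123, -125), ('C', -127, -129), ('s', -131, -147)]
[('C', 121, 7), ('s', 5, -1), ('c', -7, -7), ('C', -9, -79), ('s', -81, -95), ('C', -97, -99), ('s', -101, -125)]
```

Call:
play_rows([
  [[0,-0.003,0,0,0,0],[0,-0.003,0,0,0,0],[0,-0.003,0,0,0,0],[0,-0.003,0,0,0,0],[0,-0.003,0,0,0,0],[0,-0.003,0,0,0,0],[0,0,0,0,0,0]],
])

```text
time: 44.85
tool_pos: [0.5746, -0.3906, 0.0481]
tool_rot: [-3.137, -0.664, -0.057]
contact_force: [-2.2, -2.0, 1.0]
gripper_width: 0.0002
```

Call:
play_rows([
  [[0,-0.003,0,0,0,0],[0,-0.003,0,0,0,0],[0,-0.003,0,0,0,0],[0,-0.003,0,0,0,0],[0,-0.003,0,0,0,0],[0,-0.003,0,0,0,0],[0,0,0,0,0,0]],
])

```text
time: 45.43
tool_pos: [0.5756, -0.373, 0.0483]
tool_rot: [-3.138, -0.664, -0.057]
contact_force: [-2.4, -3.9, 1.4]
gripper_width: 0.0004
```

```bash
python3 - <<'E'
from m import *
p,R,s=tool(); print(cr(p),s["contact_force"])
t=snap("top","t16"); vee(t)
E
```

```text
[-0.0027 -0.0963  0.0483] [-2.3774 -3.8957  1.389 ]
[('C', 131, -41), ('s', -43, -57), ('C', -59, -67), ('s', -69, -89)]
```

Call:
play_rows([
  [[0,0.004,0,0,0,0],[0,0.006,-0.005,0,0,0],[0,0,-0.02,0,0,0],[0,0,-0.025,0,0,0],[0,0,-0.035,0,0,0],[0,0,-0.035,0,0,0],[0,0,-0.03,0,0,0],[0,0,0,0,0,0]],
])

```text
time: 46.15
tool_pos: [0.4815, -0.3792, 0.1702]
tool_rot: [-3.141, -0.667, -0.056]
contact_force: [0.6, -0.8, 0.5]
gripper_width: 0.0003
```

Call:
play_rows([
  [[0,0,0,0,-0.11,0],[0,0,0,0,-0.11,0],[0,0,0,0,-0.11,0],[0,0,0,0,-0.11,0],[0,0,0,0,-0.11,0],[0,0,0,0,-0.114,0],[0,0,0,0,0,0],[0,0,0,0,0,0]],
])

```text
time: 46.82
tool_pos: [0.4849, -0.3745, 0.1645]
tool_rot: [-3.125, -0.116, -0.046]
contact_force: [-0.6, -0.6, 0.8]
gripper_width: 0.0004
```

Call:
play_rows([
  [[0,0,-0.02,0,0,-0.12],[0,0,-0.02,0,0,-0.12],[0,0,-0.02,0,0,-0.12],[0,0,0,0,0,-0.12],[0,0,0,0,0,-0.12],[0,0,0,0,0,-0.12],[0,0,0,0,0,-0.12],[0,0,0,0,0,-0.12]],
], fingers=-0.2)

```text
time: 47.48
tool_pos: [0.4761, -0.3752, 0.2238]
tool_rot: [3.056, -0.081, 0.923]
contact_force: [-0.3, -0.7, 0.3]
gripper_width: 0.0507
```

Call:
play_rows([
  [[0,0,0,0,0,-0.122],[0,0,0,0,0,-0.122],[0,0,0,0,0,-0.122],[0,0,0,0,0,-0.122],[0,0,0,0,0,-0.122],[0,0,0,0,0,0],[0,0,0,0,0,0]],
])

```text
time: 48.07
tool_pos: [0.4763, -0.3755, 0.2241]
tool_rot: [3.026, -0.018, 1.52]
contact_force: [-0.0, -0.1, 0.4]
gripper_width: 0.0546
```

```bash
python3 - <<'E'
from m import *
p,R,s=tool(); print(p,s["tool_rot"],cr(p),s["gripper_width"])
t=snap("top","t17"); sd=snap("side","s17")
cv2.imwrite("pics/c17.png",np.vstack([cv2.resize(t[205:285,400:600],(800,320),interpolation=2),np.hstack([cv2.resize(sd[300:480,310:460],(230,276)),cv2.resize(t[190:350,200:600],(570,276))])]))
E
```

```text
[ 0.4763 -0.3755  0.2241] [ 3.0262 -0.0176  1.5199] [-0.1016 -0.1047  0.2241] 0.05456201927363069
```

```bash
python3 - <<'E'
from m import *
p,R,s=tool(); T=Ro.from_euler("xyz",[np.pi,0,1.511]).as_matrix()
print(Ro.from_matrix(R.T@T).as_rotvec()); print("then shift",T.T@(np.array([.629,-.279,.20])-p))
t=cv2.imread("pics/t17.png"); vee(t)
h=cv2.cvtColor(t,cv2.COLOR_BGR2HSV)
# fine profile along the axis (z .05) : saturation and value
for x in(-.008,):
    ys=np.arange(.145,-.10,-.002); print([(round(y*1e3),int(h[tuple(w2p("top",wd([x,y,.055])).round().astype(int)[::-1])][2])) for y in ys])
E
```

```text
[ 0.1149 -0.0175  0.0078]
then shift [0.1056 0.1465 0.0244]
[('C', 131, -83), ('s', -85, -89)]
[(145, 177), (143, 179), (141, 179), (139, 178), (137, 183), (135, 188), (133, 181), (131, 171), (129, 168), (127, 176), (125, 214), (123, 246), (121, 249), (119, 249), (117, 249), (115, 249), (113, 250), (111, 250), (109, 250), (107, 250), (105, 250), (103, 251), (101, 251), (99, 251), (97, 249), (95, 249), (93, 249), (91, 249), (89, 249), (87, 249), (85, 250), (83, 250), (81, 250), (79, 250), (77, 250), (75, 250), (73, 250), (71, 251), (69, 251), (67, 251), (65, 249), (63, 249), (61, 249), (59, 250), (57, 250), (55, 250), (53, 250), (51, 250), (49, 250), (47, 250), (45, 250), (43, 250), (41, 247), (39, 241), (37, 240), (35, 227), (33, 236), (31, 237), (29, 238), (27, 237), (25, 239), (23, 237), (21, 237), (19, 233), (17, 189), (15, 194), (13, 247), (11, 250), (9, 250), (7, 250), (5, 249), (3, 249), (1, 249), (-1, 249), (-3, 249), (-5, 249), (-7, 249), (-9, 250), (-11, 250), (-13, 250), (-15, 250), (-17, 250), (-19, 250), (-21, 250), (-23, 250), (-25, 250), (-27, 249), (-29, 249), (-31, 249), (-33, 250), (-35, 249), (-37, 249), (-39, 250), (-41, 250), (-43, 250), (-45, 250), (-47, 249), (-49, 250), (-51, 250), (-53, 250), (-55, 250), (-57, 249), (-59, 249), (-61, 250), (-63, 249), (-65, 249), (-67, 249), (-69, 247), (-71, 241), (-73, 239), (-75, 240), (-77, 240), (-79, 241), (-81, 240), (-83, 240), (-85, 239), (-87, 229), (-89, 189), (-91, 184), (-93, 186), (-95, 184), (-97, 185), (-99, 188)]
```

View pics/c17.png

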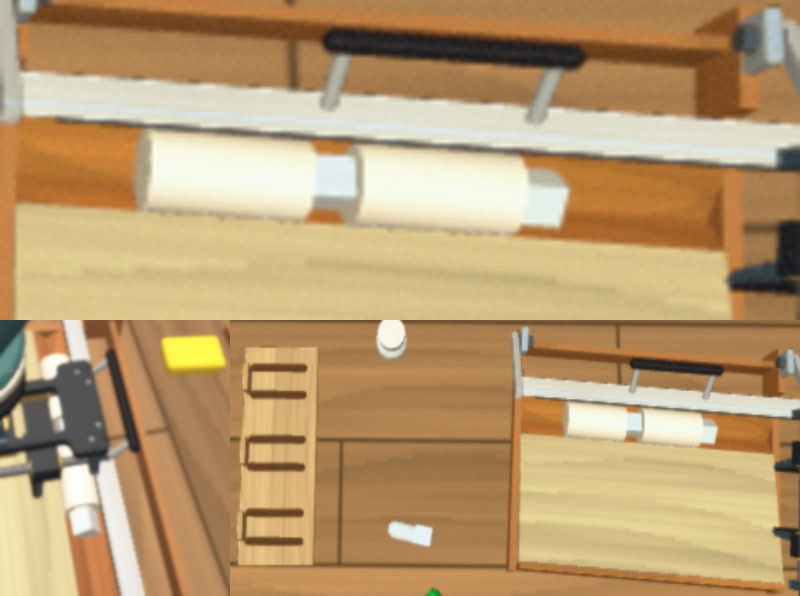

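Call:
play_rows([
  [[0,0,0,0.058,-0.009,0.004],[0,0,0,0.057,-0.0085,0.004],[0.02,0.028,0.004,0,0,0],[0.02,0.028,0.004,0,0,0],[0.02,0.028,0.004,0,0,0],[0.02,0.028,0.004,0,0,0],[0.02,0.028,0.004,0,0,0],[0.0056,0.0065,0.0044,0,0,0]],
])

```text
time: 48.83
tool_pos: [0.6323, -0.2763, 0.1999]
tool_rot: [3.141, 0.001, 1.514]
contact_force: [-0.0, 0.7, 0.6]
gripper_width: 0.0545
```

Call:
play_rows([
  [[0,0,0,0,0,0],[0,0,0,0,0,0],[0,0,0,0,0,0]],
])

```text
time: 49.08
tool_pos: [0.6282, -0.2793, 0.2002]
tool_rot: [-3.141, 0.001, 1.513]
contact_force: [0.1, 0.1, 0.5]
gripper_width: 0.0545
```

```bash
python3 - <<'E'
from m import *
p,R,s=tool(); T=Ro.from_euler("xyz",[np.pi,0,1.511]).as_matrix()
print(p,s["tool_rot"]); print(Ro.from_matrix(R.T@T).as_rotvec(),"shift",R.T@(np.array([.6285,-.279,.135])-p))
E
```

```text
[ 0.6282 -0.2793  0.2002] [-3.1407  0.0011  1.5133]
[-0.0009  0.0011  0.0023] shift [0.0004 0.0004 0.0652]
```

Call:
play_rows([
  [[0,0,0.015,0,0,0],[0,0,0.018,0,0,0],[0,0,0.015,0,0,0],[0,0,0.01,0,0,0],[0,0,0.004,0,0,0],[0,0,0,0,0,0]],
])

```text
time: 49.58
tool_pos: [0.6282, -0.2788, 0.1369]
tool_rot: [-3.139, 0.001, 1.514]
contact_force: [0.8, -0.2, -0.0]
gripper_width: 0.0547
```

Call:
play_rows([
  [[0,0,0,0,0,0],[0,0,0,0,0,0],[0,0,0,0,0,0],[0,0,0,0,0,0],[0,0,0,0,0,0],[0,0,0,0,0,0],[0,0,0,0,0,0],[0,0,0,0,0,0]],
], fingers=1, force=30)

```text
time: 50.25
tool_pos: [0.6277, -0.2787, 0.1383]
tool_rot: [-3.138, 0.001, 1.515]
contact_force: [-10.5, 0.3, 8.2]
gripper_width: 0.011
```

Call:
play_rows([
  [[0,-0.0035,0.0018,0,0,0],[0,-0.0035,0.0018,0,0,0],[0,-0.0034,0.002,0,0,0],[0,-0.0033,0.002,0,0,0],[0,-0.0031,0.0023,0,0,0],[0,-0.0032,0.0023,0,0,0],[0,-0.003,0.0026,0,0,0],[0,-0.003,0.0026,0,0,0]],
])

```text
time: 50.92
tool_pos: [0.6036, -0.2774, 0.1213]
tool_rot: [3.141, 0.001, 1.514]
contact_force: [3.8, 2.7, 1.7]
gripper_width: 0.0112
```

Call:
play_rows([
  [[0,-0.0028,0.0027,0,0,0],[0,-0.0027,0.0028,0,0,0],[0,-0.0025,0.003,0,0,0],[0,-0.0025,0.003,0,0,0],[0,0,0,0,0,0]],
])

```text
time: 51.33
tool_pos: [0.592, -0.2766, 0.1086]
tool_rot: [-3.141, 0.001, 1.515]
contact_force: [4.8, 2.0, -5.5]
gripper_width: 0.011
```

Call:
play_rows([
  [[0,-0.0023,0.0032,0,0,0],[0,-0.0012,0.0016,0,0,0],[0,0,0,0,0,0]],
])

```text
time: 51.58
tool_pos: [0.5888, -0.2765, 0.1042]
tool_rot: [-3.141, 0.001, 1.515]
contact_force: [4.1, 2.9, -2.7]
gripper_width: 0.0117
```

Call:
play_rows([
  [[0,-0.001,0.0017,0,0,0],[0,0,0,0,0,0]],
])

```text
time: 51.75
tool_pos: [0.5879, -0.2764, 0.1026]
tool_rot: [-3.141, 0.001, 1.515]
contact_force: [2.0, 5.3, -0.1]
gripper_width: 0.0112
```

Call:
play_rows([
  [[0,-0.0008,0.0013,0,0,0],[0,0,0,0,0,0]],
])

```text
time: 51.92
tool_pos: [0.5871, -0.2764, 0.1014]
tool_rot: [-3.141, 0.001, 1.515]
contact_force: [2.3, 4.2, -0.4]
gripper_width: 0.0111
```

Call:
play_rows([
  [[0,-0.0006,0.0011,0,0,0],[0,0,0,0,0,0]],
])

```text
time: 52.08
tool_pos: [0.5865, -0.2764, 0.1004]
tool_rot: [-3.141, 0.001, 1.515]
contact_force: [0.7, 4.3, 2.0]
gripper_width: 0.0115
```

Call:
play_rows([
  [[0,-0.0006,0.0011,0,0,0],[0,0,0,0,0,0]],
])

```text
time: 52.25
tool_pos: [0.5858, -0.2763, 0.0993]
tool_rot: [-3.14, 0.001, 1.515]
contact_force: [0.3, 5.5, 1.9]
gripper_width: 0.0113
```

Call:
play_rows([
  [[0,-0.0006,0.0011,0,0,0],[0,0,0,0,0,0]],
])

```text
time: 52.42
tool_pos: [0.5852, -0.2763, 0.0982]
tool_rot: [-3.14, 0.001, 1.515]
contact_force: [0.5, 5.1, 3.7]
gripper_width: 0.0115
```

Call:
play_rows([
  [[0,-0.0005,0.0011,0,0,0],[0,0,0,0,0,0]],
])

```text
time: 52.58
tool_pos: [0.5846, -0.2763, 0.097]
tool_rot: [-3.14, 0.001, 1.515]
contact_force: [0.3, 4.9, 3.0]
gripper_width: 0.0113
```

Call:
play_rows([
  [[0,-0.0005,0.0011,0,0,0],[0,0,0,0,0,0]],
])

```text
time: 52.75
tool_pos: [0.5839, -0.2762, 0.0959]
tool_rot: [-3.14, 0.001, 1.515]
contact_force: [-0.9, 4.4, 3.5]
gripper_width: 0.0114
```

Call:
play_rows([
  [[0,-0.0005,0.0011,0,0,0],[0,0,0,0,0,0]],
])

```text
time: 52.92
tool_pos: [0.5833, -0.2762, 0.0948]
tool_rot: [-3.14, 0.001, 1.515]
contact_force: [-2.6, 4.7, 4.4]
gripper_width: 0.011
```

Call:
play_rows([
  [[0,0,0,0,0,0],[0,0,0,0,0,0],[0,0,0,0,0,0],[0,0,0,0,0,0]],
], fingers=-0.2)

```text
time: 53.25
tool_pos: [0.5839, -0.2766, 0.0949]
tool_rot: [-3.141, 0.002, 1.515]
contact_force: [-0.2, 0.1, -0.2]
gripper_width: 0.0354
```

Call:
play_rows([
  [[0,0,-0.02,0,0,0],[0,0,-0.03,0,0,0],[0,0,-0.03,0,0,0],[0,0,-0.02,0,0,0],[-0.04,-0.02,0,0,0,0],[-0.04,-0.02,0,0,0,0],[-0.04,-0.02,0,0,0,0],[-0.04,-0.02,0,0,0,0]],
])

```text
time: 53.92
tool_pos: [0.5002, -0.4223, 0.1955]
tool_rot: [-3.141, 0.002, 1.516]
contact_force: [1.2, -0.6, 0.6]
gripper_width: 0.0549
```

Call:
play_rows([
  [[-0.04,0,0,0,0,0],[-0.04,0,0,0,0,0],[-0.04,0,0,0,0,0],[0,0,0,0,0,0]],
], fingers=1)

```text
time: 54.25
tool_pos: [0.4934, -0.5468, 0.1956]
tool_rot: [3.141, 0.004, 1.512]
contact_force: [0.5, 0.6, 0.8]
gripper_width: 0.0312
```

```bash
python3 - <<'E'
from m import *
t=snap("top","t18"); s=snap("side","s18"); print(tool()[0])
for c in blobs(t,(0,0,0),(180,255,50),(470,205,545,265),20): print("handle top",cv2.minAreaRect(c),cv2.boundingRect(c))
for c in blobs(s,(0,0,0),(180,255,50),(345,310,400,420),20): print("handle side",cv2.minAreaRect(c),cv2.boundingRect(c))
m=lambda im,roi:[cv2.boundingRect(c) for c in blobs(im,(90,0,150),(130,40,255),roi,100)]
print("bar now",m(t,(396,190,610,265)),"bar start",m(cv2.imread("pics/top0.png"),(396,190,610,265)))
d=cv2.absdiff(t,cv2.imread("pics/top0.png")); print("diff handle area",d[230:250,470:545].mean())
g=lambda n:cv2.cvtColor(cv2.imread(n),cv2.COLOR_BGR2GRAY)
for u in (440,460): print(g("pics/top0.png")[228:270,u].tolist(),g("pics/t18.png")[228:270,u].tolist())
E
```

```text
[ 0.4938 -0.5419  0.1948]
handle top ((505.45501708984375, 244.10780334472656), (61.20269775390625, 4.580044746398926), 4.23639440536499) (475, 240, 62, 9)
bar now [(397, 197, 205, 65)] bar start [(398, 197, 206, 64)]
diff handle area 36.30911111111111
[121, 112, 125, 133, 132, 136, 136, 138, 137, 152, 225, 229, 230, 231, 228, 232, 232, 232, 231, 227, 225, 161, 115, 116, 120, 119, 123, 130, 128, 134, 176, 191, 194, 200, 201, 198, 198, 197, 194, 197, 194, 202] [121, 117, 126, 132, 138, 134, 141, 141, 144, 163, 184, 228, 231, 233, 232, 231, 233, 234, 235, 235, 231, 223, 177, 236, 242, 237, 228, 218, 202, 169, 165, 191, 196, 203, 203, 201, 202, 198, 196, 197, 200, 209]
[127, 127, 114, 120, 123, 130, 124, 128, 140, 140, 149, 202, 229, 231, 231, 231, 231, 232, 232, 235, 232, 226, 176, 125, 123, 121, 121, 121, 124, 125, 130, 159, 195, 195, 197, 199, 200, 201, 197, 193, 195, 196] [133, 129, 113, 122, 130, 129, 128, 131, 141, 140, 151, 189, 219, 232, 234, 234, 234, 234, 234, 235, 237, 234, 230, 216, 213, 241, 241, 235, 226, 214, 191, 174, 194, 195, 200, 204, 204, 202, 202, 197, 195, 198]
```

Call:
play_rows([
  [[0.034,0.0095,0,0,0,0],[0.034,0.0095,0,0,0,0],[0.034,0.0095,0,0,0,0],[0.034,0.0095,0,0,0,0],[0.034,0.0095,0,0,0,0],[0.034,0.0095,0,0,0,0],[0.034,0.0095,0,0,0,0],[0.032,0.009,0,0,0,0]],
])

```text
time: 55.02
tool_pos: [0.585, -0.2722, 0.195]
tool_rot: [-3.141, 0.001, 1.516]
contact_force: [0.2, -0.0, -0.7]
gripper_width: 0.0006
```

Call:
play_rows([
  [[0,0,0.01,0,0,0],[0,0,0.02,0,0,0],[0,0,0.02,0,0,0],[0,0,0.01,0,0,0],[0,0,0.004,0,0,0],[0,0,0,0,0,0],[0,0,0,0,0,0]],
])

```text
time: 55.6
tool_pos: [0.5852, -0.2756, 0.1316]
tool_rot: [-3.141, 0.002, 1.515]
contact_force: [-0.0, 0.3, 0.1]
gripper_width: 0.0006
```

Call:
play_rows([
  [[0,0,0.002,0,0,0],[0,0,0.002,0,0,0],[0,0,0,0,0,0]],
])

```text
time: 55.85
tool_pos: [0.585, -0.2756, 0.1272]
tool_rot: [-3.141, 0.002, 1.515]
contact_force: [-0.3, -0.2, 0.2]
gripper_width: 0.0004
```

Call:
play_rows([
  [[0,0,0.0015,0,0,0],[0,0,0,0,0,0]],
])

```text
time: 56.02
tool_pos: [0.5849, -0.2755, 0.1254]
tool_rot: [-3.141, 0.001, 1.515]
contact_force: [0.4, 0.1, 0.6]
gripper_width: 0.0007
```

Call:
play_rows([
  [[0,0,0.001,0,0,0],[0,0,0,0,0,0]],
])

```text
time: 56.18
tool_pos: [0.5849, -0.2755, 0.1244]
tool_rot: [-3.141, 0.001, 1.515]
contact_force: [-0.2, 0.5, -0.2]
gripper_width: 0.0
```

Call:
play_rows([
  [[0,0,0.001,0,0,0],[0,0,0,0,0,0]],
])

```text
time: 56.35
tool_pos: [0.5849, -0.2754, 0.1233]
tool_rot: [-3.141, 0.001, 1.515]
contact_force: [-0.3, -0.1, -0.1]
gripper_width: 0.0004
```

Call:
play_rows([
  [[0,0,0.0007,0,0,0],[0,0,0,0,0,0]],
])

```text
time: 56.52
tool_pos: [0.5849, -0.2755, 0.1226]
tool_rot: [-3.141, 0.001, 1.515]
contact_force: [0.0, 0.8, 0.3]
gripper_width: 0.0004
```

Call:
play_rows([
  [[0,0,0.0007,0,0,0],[0,0,0,0,0,0]],
])

```text
time: 56.68
tool_pos: [0.5849, -0.2754, 0.1219]
tool_rot: [-3.141, 0.001, 1.515]
contact_force: [0.3, 0.2, -0.1]
gripper_width: 0.0005
```

Call:
play_rows([
  [[0,0,0.0007,0,0,0],[0,0,0,0,0,0]],
])

```text
time: 56.85
tool_pos: [0.5849, -0.2755, 0.1215]
tool_rot: [-3.141, 0.001, 1.515]
contact_force: [-0.7, -0.3, 3.0]
gripper_width: 0.0007
```

Call:
play_rows([
  [[0,0,0.0007,0,0,0],[0,0,0,0,0,0]],
])

```text
time: 57.02
tool_pos: [0.5849, -0.2755, 0.1213]
tool_rot: [-3.141, 0.001, 1.515]
contact_force: [-4.2, 2.1, 10.2]
gripper_width: 0.0004
```

Call:
play_rows([
  [[0,0,0.0007,0,0,0],[0,0,0,0,0,0]],
])

```text
time: 57.18
tool_pos: [0.585, -0.2755, 0.1212]
tool_rot: [-3.141, 0.001, 1.515]
contact_force: [-8.4, 3.1, 18.5]
gripper_width: 0.0002
```

Call:
play_rows([
  [[0,0,-0.005,0,0,0],[0,0,-0.02,0,0,0],[0,0,-0.03,0,0,0],[0,0,-0.03,0,0,0],[-0.035,-0.01,0,0,0,0],[-0.035,-0.01,0,0,0,0],[-0.035,-0.01,0,0,0,0],[-0.035,-0.01,0,0,0,0]],
])

```text
time: 57.85
tool_pos: [0.5367, -0.4142, 0.2055]
tool_rot: [-3.141, 0.002, 1.515]
contact_force: [0.4, -0.6, 0.2]
gripper_width: 0.0002
```

Call:
play_rows([
  [[-0.035,-0.01,0,0,0,0],[-0.035,-0.01,0,0,0,0],[-0.035,-0.01,0,0,0,0],[-0.035,-0.01,0,0,0,0],[0,0,0,0,0,0],[0,0,0,0,0,0],[0,0,0,0,0,0]],
])

```text
time: 58.43
tool_pos: [0.4894, -0.55, 0.2051]
tool_rot: [-3.141, 0.001, 1.514]
contact_force: [0.7, 0.3, -0.4]
gripper_width: 0.0001
```

```bash
python3 - <<'E'
from m import *
t=snap("top","t19"); t0=cv2.imread("pics/top0.png"); print(tool()[0])
d=cv2.absdiff(t,t0).max(2)
for n,(u,v,r) in dict(jar1=(313,200,14),jar2=(152,295,14),vase=(267,165,20),dish=(327,162,24),pot=(380,155,30),sponge=(430,161,16),spare=(327,313,18),green=(349,359,18),brown=(169,210,24)).items():
    print(n,d[v-r:v+r,u-r:u+r].mean().round(1),(d[v-r:v+r,u-r:u+r]>60).sum())
h=cv2.cvtColor(t,cv2.COLOR_BGR2HSV)
for x in(-.016,-.0185): print(x,"".join("#" if (q:=h[tuple(w2p("top",wd([x,y,.043+np.sqrt(.022**2-x*x)])).round().astype(int)[::-1])])[2]>215 and q[1]<70 else "." for y in np.arange(.185,-.185,-.003)))
for c in blobs(t,(0,0,0),(180,255,50),(470,205,545,265),20): print("handle top",cv2.minAreaRect(c))
E
```

```text
[ 0.4897 -0.5496  0.2052]
jar1 3.2 0
jar2 3.0 0
vase 3.3 0
dish 3.0 0
pot 3.8 0
sponge 2.3 0
spare 3.3 0
green 4.2 0
brown 4.1 0
-0.016 ....................############################........##################################..................................
-0.0185 ....................############################.........###########################........................................
handle top ((505.48822021484375, 244.15292358398438), (61.2805061340332, 4.6784868240356445), 4.39870548248291)
```

```bash
python3 -c "
from cell import arm
print(arm.job_done())"
```

```text
the job is handed in; nothing more can be done
None
```

I handed the job in at about 58 s of the 210 s. Both columns lie plugged, end to end in the vee, with the bar down on them.

- **Bar up:** I raised it until it met firm resistance of about 40 N. My camera estimate of the angle was 0.57 rad. After I corrected the hinge position it fitted the 0.65 stop.
- **Plugs:** two columns were there. In the rack I pushed each plug home until it resisted, then regripped further back and pushed again to confirm.
- **Rolling:** both columns rolled into the vee, but their plugs slid out on the way, by about 7 mm and 16 mm. I pushed the row along with a closed fingertip until both were home again, and the last picture showed both shoulders against the column faces.
- **Bar down:** I swung it down, and a downward press on the handle then built to 18 N without the bar moving. I read that as resting on the columns. The measured height (about 1.5 mm above the fully-down value and 2.5 mm below the expected rest height) could not clearly tell that from fully down.

**Last check:**
- Each column still spans 84 mm, with a gap of about 24–27 mm between them, which is one plug head.
- The second column's plug head was not re-measured after the bar came down.
- The jars, dish, vase, pot, sponge, spare plug and look-alikes were unchanged from the first picture.

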